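# Pull the strainer plug of the cooling circulator over a drip tray

## Task

The strainer of the cooling circulator is due for cleaning. Set the steel drip tray flat on the bench under the mouth of the port on the circulator's front, then unscrew the black strainer plug (ordinary right-hand thread), draw it straight out until the whole strainer is clear of the port, and lay it in the tray without dropping it. Leave the tray under the port and do not knock or shift the other things on the bench.

Things in the scene. Friction and masses are not known exactly. Their poses are not given: they have to be found in the camera images.
- port (a point): centre of the open mouth of the circulator's port: a level aluminium boss, 49 mm across, standing 30 mm out of the flat front face (which lies at x = +0.030), axis 95 mm above the bench. Axes: +x into the port, square to the face; z up. The circulator is a white bench unit, 200 mm wide, 140 mm deep, 267 mm high (handle 30 mm more), fixed.
- hood_edge (a point): middle of the lower front edge of the circulator's grey control head, which overhangs the port: 208 mm wide, 50 mm out of the front face, underside 88 mm above the port's axis, up to the unit's top. An upright gripper cannot come down on the plug: lean it back 30 to 45 degrees, so that the fingers point down and towards the circulator. Axes as port.
- plug_knob (a point): point on the axis of the loose strainer plug (200 g), in its black fluted grip knob, 31 mm across. +x runs along the plug to the strainer. Along x from here: knob -0.016 to +0.016, flange 41 mm across to +0.019, threaded shank 31 mm across to +0.037, steel strainer 21 mm across to +0.077. At the start it is screwed home, its flange against the mouth of the boss.
- plug_thread (a point): point on the plug's axis in its thread, 26 mm from plug_knob. Coarse right-hand thread, 8 mm a turn, 1 to 2 mm of play (it droops 3 degrees), turns easily: anticlockwise as seen from the front (negatively about +x). It lets go after about 0.7 turn; till then it cannot be pulled out and stays where it is when let go. Then draw it straight out: the strainer has 1.5 mm of room or more all round in the bore.
- plug_tip (a point): end of the strainer, on the plug's axis, 77 mm from plug_knob; axes as plug_knob
- tray_centre (a point): centre of the loose steel drip tray, 11 mm above its underside. Open, 164 mm (x) by 120 mm (y), 22 mm high, 160 g, floor 3 mm thick. A rim 9 mm wide and 10 mm high runs round its top edge (inside 146 by 102 mm there) and can be pinched from above, one finger in the tray and one outside. It starts at the left or the right of the working place.
- bottle: bottle of alcohol, 68 mm in diameter, 168 mm high, standing on the left of the bench; bystander, origin at the centre of the underside
- wash_bottle: wash bottle, body 63 mm in diameter, 182 mm high with its spout, standing on the left of the bench; bystander, origin on the underside, 15 mm from the body's centre
- vial_tall: glass vial, 27 mm in diameter, 76 mm high, standing beside the place for the tray; bystander, origin at the centre of the underside
- vial_short: glass vial, 27 mm in diameter, 62 mm high, standing on the other side of the place for the tray; bystander, origin at the centre of the underside
- timer: small white timer, 58 by 64 by 20 mm; bystander, origin at the centre of the underside
- screwdriver: screwdriver with a red handle, 173 mm long (y), 25 mm thick, lying in front; bystander, origin at its middle, underside
- spanner: open-ended spanner, 157 mm long (y), 32 mm wide, 6 mm thick, lying flat on the side where the tray is not; bystander, origin at its middle, underside

How it is judged:
On the way, in this order (a step that is already met when the one before it is completed fails the run):
1. the tray stands flat and still on the bench with the mouth of the port over its inside, and is let go, while the plug is still screwed home (x of port in the frame of tray_centre between -0.07 and 0.07 m and y of port in the frame of tray_centre between -0.048 and 0.048 m and height (world z) of tray_centre below 0.017 m and angle between tray_centre's own z axis and vertical below 0.06 rad and linear speed of tray below 0.02 m/s and contact force between the fingers and tray below 0.1 N and x of plug_knob in the frame of port above -0.026 m), for 0.2 s.
2. the plug is unscrewed and drawn out, held by the fingers, until the tip of the strainer is in front of the mouth of the port (x of plug_tip in the frame of port below -0.002 m and contact force between the fingers and plug above 0.5 N).
At the end, for the whole second after the job is handed in: the tray is flat and at rest on the bench with the mouth of the port over its inside (at most 70 mm along and 48 mm across from its centre), and the whole plug lies at rest in it (knob and tip at most 75 mm along and 53 mm across from the centre, lower than 45 mm) (x of port in the frame of tray_centre between -0.07 and 0.07 m and y of port in the frame of tray_centre between -0.048 and 0.048 m and height (world z) of tray_centre below 0.017 m and angle between tray_centre's own z axis and vertical below 0.06 rad and x of plug_knob in the frame of tray_centre between -0.075 and 0.075 m and y of plug_knob in the frame of tray_centre between -0.053 and 0.053 m and x of plug_tip in the frame of tray_centre between -0.075 and 0.075 m and y of plug_tip in the frame of tray_centre between -0.053 and 0.053 m and height (world z) of each of plug_knob, plug_tip below 0.045 m and linear speed of each of plug, tray below 0.02 m/s); the robot touches nothing.
It fails at once if the plug is dropped: it falls free, out of the fingers, faster than 0.7 m/s (linear speed of plug above 0.7 m/s and contact force between the fingers and plug below 0.05 N).
It fails at once if a standing bystander (bottle, wash bottle or vial) is shifted by more than 30 mm or tipped (distance of any of bottle, wash_bottle, vial_tall, vial_short from where it was at the start of the episode above 0.03 m or angle between any of bottle, wash_bottle, vial_tall, vial_short's own z axis and vertical above 0.35 rad).
It fails at once if the timer, the screwdriver or the spanner is shifted by more than 40 mm (distance of any of timer, screwdriver, spanner from where it was at the start of the episode above 0.04 m).
It also fails if it takes over 72 s, if anything falls off the work surface, if the arm or the gripper's body presses on something with over 40 N, if the wrist force passes 120 N, or if a joint passes its speed limit or range.

## Robot

A 6-joint arm with a two-finger parallel gripper is mounted at the origin on a cart in front of the work surface, level with it; the furniture and walls round the work are solid. World frame = base frame: x ahead of the robot, y to its left, z up, the work surface at z = 0. Lengths are in m, angles in rad, forces in N, time in s.
With the tool pointing down it reaches from about 0.3 to 0.775 m from the base axis. Payload 14.6 kg.
Tool frame: the origin (TCP) lies at the very end of the fingers, on their centre line; the grasp point (between the pads) lies 19 mm behind it; z points along the fingers, y is the line along which they close (so a half turn about z gives the same grasp; the last joint's range is limited). The gripper opens to 94 mm and grips with 3 to 60 N. Pads are 16 mm wide; open, the fingers measure 119 mm over their backs; the gripper's body (75 mm by 177 mm) begins 78 mm behind the grasp point.
Start: joints at [1.118, 0.3, 1.521, -0, 1.321, -0.067], TCP at [0.207, 0.51, 0.205] pointing down, gripper open.
Joint ranges: [-3.03, 3.03], [-0.79, 2.21], [0.23, 2.52], [-1.04, 4.18], [0, 3.07], [-2.55, 2.55]. Speed limits (rad/s): [2.22, 2.22, 2.57, 3.14, 3.14, 3.14].

## Interface

Orientations are given as [roll, pitch, yaw] about the fixed x, y, z axes, in that order (R = Rz(yaw) Ry(pitch) Rx(roll)).
In Python, from station import * gives the robot as it stands.
- The arm moves only by the tool jog_arm, never from a script. Its argument "rows" is a list of rows, each a list of 3 entries, a list of its own where there are three numbers: the shift along the tool's x, y, z in m, then the turn about the tool's z in degrees, then the finger opening in m, from 0 to 0.094. A call has 1 to 12 rows; each row shifts and turns the commanded pose from where the row before left it, along the tool's axes as they then stand; what a row does not reach is not made up. A row lasts 1/12 s, in which the tool goes at most 41.7 mm and 7.16 degrees, less where a joint would pass 70% of its speed; a pose out of reach is approached as far as the arm can. A call is refused whole if a number of a shift passes 0.0417 or a number of a turn 7.16, either way. A call with a gripper value outside its range is refused whole. The fingers move at their own pace and stop on an object; "squeeze" is the grip in N (left out, the last holds). Time passes only in rows, so rows that do not move let the fingers close. It gives the time, the measured TCP pose, the force, the opening and the grip force at its end, in the units of the state.
- get_obs(): the state, without advancing time (a new reading comes with each control period).
- camera(name): name is "scene" or "side" or "wrist"; returns a dict with "image" (420x560x3 uint8, red, green, blue), "range_z" (420x560 float32, m along the optical axis (not along the pixel's ray), 0 where there is no reading), "K" (3x3 intrinsics, pixels), "k1" (the pictures are not rectified: a ray, as slopes to the right and down, at radius r is drawn at 1 + k1 r^2 times it, then the intrinsics apply), "world_from_camera" (4x4, takes a point from camera to world coordinates); the wrist camera has in their place "T_tool_cam" (4x4, takes a point from camera to tool coordinates, whose origin is the TCP and whose axes are the flange's). Camera axes: x right, y up, looking along -z (the intrinsics and any distortion apply to the point x, -y, -z); pixel columns grow to the right and rows downward; lengths in m; the calibration is good to about 2 mm. A picture is of the moment at which its call begins: read the wrist's pose just before it.
- hand_in(): hands the job in; it is judged then, once.
Trained networks look in a picture, given as the dict that the camera call returned (one of the last four; its "shot" number tells which), for a name from the list of things; names that differ only in an ending like _2 or _b are one class to them, and where a whole thing is asked for, a point or a joint stands for the part that bears it (a point fixed in the world has none). Each returns a list of dicts, best first, with "p" (0 to 1); they miss things now and then, are a little off and sometimes report something else, mostly with a low value. They report only what shows in the picture. A call takes as long as a camera call.
- search_frame(label, picture): "at" ([column, row] as shares, 0 to 1, of the picture: columns of its width, rows of its height, amid what is visible of it).
- spot_point(label, picture): "at" ([column, row] as shares, 0 to 1, of the picture: columns of its width, rows of its height: a listed point, or the origin of a listed thing).
The state is a dict: "time_s": time; "qpos": joint angles; "joint_vel": joint speeds; "tau": joint torques, N m; "ee_pos": TCP position; "eef_rot": TCP orientation; "force": force on the tool from outside, world axes, zero at the start; "moment": the same for the moment, N m; "grip_width": finger opening in m; "grip_force": force on a finger pad.
Only numpy, scipy, OpenCV 4.12 (cv2) and the standard library are available. Lean on these libraries where they do the work, as an engineer would, in place of code of your own. Each camera call takes 0.05 s, during which the arm holds its last target. There are 200 camera calls.

## Working session

There is one attempt and no reset: what is moved stays moved. The work goes in short steps, Python scripts to look and compute and a tool call to move; the robot and the scene stay as the last step left them, time stands still between calls to the robot, and variables do not carry over. Pictures are saved under pics/ and viewed, at most 10 in all, crops included, and the job is handed in when it is done.

Besides the shell and the picture viewer there is one more tool, called after "Emit:" in YAML: its name, and indented under it one key for each argument. jog_arm: Moves the arm, as the interface text tells. Its arguments: {"type":"object","properties":{"rows":{"type":"array","items":{"type":"array"}},"squeeze":{"type":"number"}},"required":["rows"]}

```bash
mkdir -p pics; cat > h.py <<'E'
from station import *
import numpy as np, cv2
from scipy.spatial.transform import Rotation as Ro
def pose(o=None):
    o=o or get_obs(); T=np.eye(4); T[:3,:3]=Ro.from_euler('xyz',o['eef_rot']).as_matrix(); T[:3,3]=o['ee_pos']; return T
def ray(p,u,v):
    K=np.array(p['K']);d=np.array([(u-K[0,2])/K[0,0],(v-K[1,2])/K[1,1]]);s=d.copy()
    for _ in range(20): s=d/(1+p['k1']*(s@s))
    return np.array([s[0],-s[1],-1.])
def W(p,Tw=None):
    return np.array(p['world_from_camera']) if 'world_from_camera' in p else Tw@np.array(p['T_tool_cam'])
def pt(p,u,v,Tw=None,r=None):
    z=p['range_z'][int(v),int(u)] if r is None else r
    M=W(p,Tw); return M[:3,:3]@(ray(p,u,v)*z)+M[:3,3]
def cloud(p,Tw=None):
    K=np.array(p['K']);h,w=p['range_z'].shape
    u,v=np.meshgrid(np.arange(w),np.arange(h))
    d=np.stack([(u-K[0,2])/K[0,0],(v-K[1,2])/K[1,1]],-1);s=d.copy()
    for _ in range(20): s=d/(1+p['k1']*(s**2).sum(-1,keepdims=True))
    z=p['range_z'];P=np.stack([s[...,0]*z,-s[...,1]*z,-z],-1);M=W(p,Tw)
    P=P@M[:3,:3].T+M[:3,3];P[z<=0]=np.nan;return P
def save(p,n): cv2.imwrite('pics/'+n,cv2.cvtColor(p['image'],cv2.COLOR_RGB2BGR))
E
python3 - <<'E'
from h import *
o=get_obs();print({k:np.round(v,3) for k,v in o.items()})
for c in ['scene','side']:
    p=camera(c);save(p,c+'0.png');print(c,np.round(W(p),3).tolist())
    for l in ['port','hood_edge','plug_knob','plug_thread','tray_centre','bottle','wash_bottle','vial_tall','vial_short','timer','screwdriver','spanner']:
        for r in spot_point(l,p)[:1]:
            u,v=r['at'][0]*560,r['at'][1]*420
            print(l,round(r['p'],2),int(u),int(v),np.round(pt(p,u,v),3))
E
```

```text
{'time_s': np.float64(0.0), 'qpos': array([ 1.118,  0.3  ,  1.522,  0.   ,  1.321, -0.067]), 'joint_vel': array([ 0.001, -0.002, -0.001,  0.   , -0.002,  0.002]), 'tau': array([ 1.0000e-03, -5.3183e+01, -3.5274e+01,  7.1000e-02,  2.4000e-02,
       -0.0000e+00]), 'ee_pos': array([0.207, 0.509, 0.205]), 'eef_rot': array([-3.14 , -0.   ,  2.756]), 'force': array([-0.848,  0.041,  0.447]), 'moment': array([ 0.013,  0.036, -0.004]), 'grip_force': np.float64(0.0), 'grip_width': np.float64(0.094)}
scene [[0.645, 0.522, -0.558, 0.109], [-0.764, 0.432, -0.479, -0.426], [-0.009, 0.735, 0.678, 0.744], [0.0, 0.0, 0.0, 1.0]]
port 0.77 360 254 [ 0.57  -0.245  0.196]
hood_edge 0.75 357 220 [ 0.598 -0.214  0.241]
plug_knob 0.66 350 251 [ 0.641 -0.193  0.104]
plug_thread 0.54 364 254 [ 0.567 -0.252  0.203]
tray_centre 0.66 186 241 [0.49  0.175 0.005]
bottle 0.66 241 197 [0.676 0.159 0.034]
wash_bottle 0.72 194 196 [0.617 0.283 0.01 ]
vial_tall 0.55 347 320 [ 0.545 -0.258  0.023]
vial_short 0.47 347 241 [ 0.729 -0.141  0.025]
timer 0.91 290 198 [0.771 0.067 0.017]
screwdriver 0.69 237 306 [ 0.437 -0.051 -0.   ]
spanner 0.89 336 376 [ 0.439 -0.305  0.005]
side [[-0.361, -0.383, 0.85, 1.456], [0.932, -0.128, 0.339, 0.359], [-0.021, 0.915, 0.403, 0.538], [0.0, 0.0, 0.0, 1.0]]
port 0.66 191 217 [ 0.669 -0.197  0.101]
hood_edge 0.87 194 181 [ 0.704 -0.154  0.209]
plug_knob 0.47 197 221 [ 0.663 -0.185  0.089]
plug_thread 0.74 186 217 [ 0.683 -0.202  0.106]
tray_centre 0.87 362 240 [0.469 0.173 0.001]
bottle 0.66 197 218 [ 0.662 -0.185  0.096]
wash_bottle 0.98 396 284 [0.669 0.287 0.018]
vial_tall 0.65 198 233 [ 0.57  -0.25   0.001]
vial_short 0.67 202 276 [ 0.919 -0.012  0.127]
timer 0.8 289 305 [0.854 0.12  0.057]
screwdriver 0.82 287 225 [ 0.443 -0.044 -0.003]
spanner 0.64 205 213 [ 0.454 -0.297  0.   ]
```

View pics/scene0.png

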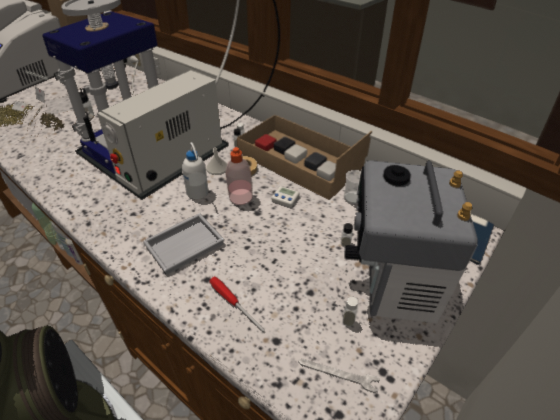

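View pics/side0.png

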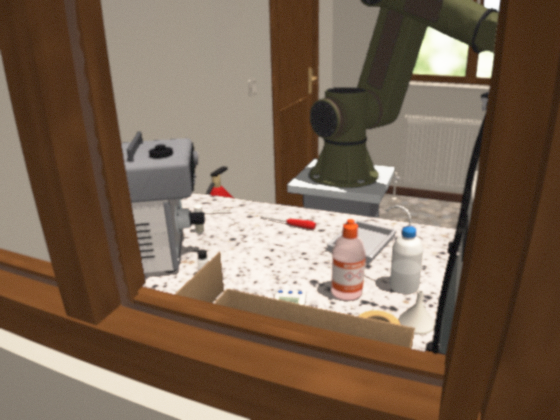

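The scene picture shows the tray at about (185,243), the circulator on the right with its plug at (350,251) pointing left, one vial at (350,310), another behind the plug (347,235), and the screwdriver in front. The side picture shows the plug at (197,218) pointing right. Next I fit the geometry.

```bash
python3 - <<'E'
from h import *
for c in ['scene','side']:
    p=camera(c);P=cloud(p);np.save(c+'.npy',P)
    Q=P.reshape(-1,3)
    # normals
    du=P[2:,1:-1]-P[:-2,1:-1];dv=P[1:-1,2:]-P[1:-1,:-2]
    n=np.cross(du,dv);n/=np.linalg.norm(n,axis=-1,keepdims=True);X=P[1:-1,1:-1]
    m=(X[...,0]>.5)&(X[...,0]<.95)&(X[...,1]<-.1)&(X[...,1]>-.5)&(X[...,2]>.03)&(X[...,2]<.3)&(abs(n[...,2])<.2)
    a=np.degrees(np.arctan2(n[...,1],n[...,0]))[m]%180
    h,e=np.histogram(a,36,(0,180));print(c,h.tolist())
    k=(Q[:,2]>.25)&(Q[:,2]<.275)&(Q[:,0]>.5)&(Q[:,0]<.95)&(Q[:,1]<-.0)&(Q[:,1]>-.55)
    r=cv2.minAreaRect(Q[k][:,:2].astype(np.float32));print(k.sum(),r,cv2.boxPoints(r).tolist())
    k=(Q[:,2]>.004)&(Q[:,2]<.03)&(Q[:,0]>.35)&(Q[:,0]<.62)&(Q[:,1]<.3)&(Q[:,1]>.06)
    r=cv2.minAreaRect(Q[k][:,:2].astype(np.float32));print('tray',k.sum(),r,cv2.boxPoints(r).tolist())
    img=p['image'].astype(int); 
    k=(P[...,2]>.06)&(P[...,2]<.13)&(img.sum(-1)<110)&(P[...,0]>.5)&(P[...,0]<.8)&(P[...,1]<-.1)&(P[...,1]>-.35)
    print('black',k.sum(),np.round(np.nanpercentile(P[k],[5,50,95],axis=0),3).tolist())
    for nm,(x,y) in dict(vt=(.545,-.258),vs=(.729,-.141)).items():
        k=(Q[:,2]>.02)&(Q[:,2]<.09)&(abs(Q[:,0]-x)<.04)&(abs(Q[:,1]-y)<.04)
        if k.sum(): print(nm,k.sum(),np.round(np.percentile(Q[k],[3,50,97],axis=0),3).tolist())
E
```

```text
scene [172, 257, 250, 335, 373, 455, 473, 433, 458, 357, 293, 170, 100, 55, 33, 40, 8, 8, 7, 3, 3, 6, 67, 105, 223, 95, 51, 47, 39, 43, 48, 54, 52, 80, 119, 149]
7203 ((0.695510745048523, -0.2733636200428009), (0.20811454951763153, 0.19348374009132385), 31.077661514282227) [[0.5564509034156799, -0.24422156810760498], [0.6563270688056946, -0.40993428230285645], [0.834570586681366, -0.3025056719779968], [0.7346944212913513, -0.13679295778274536]]
tray 1574 ((0.48676007986068726, 0.1822984516620636), (0.2669698894023895, 0.23432685434818268), 0.18485373258590698) [[0.3528978228569031, 0.299030601978302], [0.35365384817123413, 0.06470496952533722], [0.6206223368644714, 0.0655663013458252], [0.6198663115501404, 0.29989194869995117]]
black 244 [[0.618, -0.344, 0.063], [0.641, -0.197, 0.101], [0.738, -0.134, 0.111]]
vt 294 [[0.542, -0.267, 0.023], [0.547, -0.258, 0.058], [0.563, -0.245, 0.077]]
vs 190 [[0.727, -0.143, 0.022], [0.733, -0.134, 0.046], [0.748, -0.12, 0.063]]
side [107, 101, 108, 82, 102, 126, 110, 92, 81, 84, 74, 82, 65, 72, 73, 48, 44, 34, 27, 33, 25, 27, 35, 146, 216, 108, 2
[... 154 characters left out ...]
646545886993408, -0.23991090059280396], [0.6570007801055908, -0.38115692138671875], [0.8286120891571045, -0.26895785331726074], [0.7362658977508545, -0.12771183252334595]]
tray 569 ((0.48404961824417114, 0.1751323938369751), (0.11913593113422394, 0.16460946202278137), 77.23522186279297) [[0.3906175494194031, 0.13522177934646606], [0.5511587262153625, 0.09885147213935852], [0.5774816870689392, 0.21504300832748413], [0.41694051027297974, 0.2514133155345917]]
black 68 [[0.658, -0.198, 0.088], [0.665, -0.187, 0.094], [0.672, -0.176, 0.103]]
vt 72 [[0.553, -0.263, 0.022], [0.564, -0.249, 0.07], [0.573, -0.242, 0.077]]
vs 182 [[0.737, -0.138, 0.027], [0.752, -0.127, 0.048], [0.758, -0.118, 0.062]]
```

Emit:
jog_arm:
  rows:
    - [[0, 0, 0], [0, 0, 0], 0.094]

```text
validation failed for argument at $.ro...
```

Emit:
jog_arm:
  rows:
    - [[0, 0, 0], 0, 0.094]

```text
time_s: 1.48
ee_pos: [0.207, 0.5096, 0.2054]
eef_rot: [-3.142, -0.0, 2.756]
force: [-0.9, 0.1, 0.3]
grip_width: 0.0938
grip_force: 0.0
```

Emit:
jog_arm:
  rows:
    - [[-0.0306, -0.0218, 0], 0, 0.094]
    - [[-0.0306, -0.0218, 0], 0, 0.094]
    - [[-0.0306, -0.0218, 0], 0, 0.094]
    - [[-0.0306, -0.0218, 0], 0, 0.094]
    - [[-0.0306, -0.0218, 0], 0, 0.094]
    - [[-0.0306, -0.0218, 0], 0, 0.094]
    - [[-0.0306, -0.0218, 0], 0, 0.094]
    - [[-0.0306, -0.0218, 0], 0, 0.094]
    - [[-0.0306, -0.0218, 0], 0, 0.094]
    - [[-0.0306, -0.0218, 0], 0, 0.094]

```text
time_s: 2.32
ee_pos: [0.4091, 0.1907, 0.2057]
eef_rot: [3.141, 0.0, 2.756]
force: [0.5, 1.1, -0.1]
grip_width: 0.0939
grip_force: 0.0
```

Emit:
jog_arm:
  rows:
    - [[0, 0, 0], 7.1, 0.094]
    - [[0, 0, 0], 7.1, 0.094]
    - [[0, 0, 0], 7.1, 0.094]
    - [[0, 0, 0], 7.1, 0.094]
    - [[0, 0, 0], 7.1, 0.094]
    - [[0, 0, 0], 7.1, 0.094]
    - [[0, 0, 0], 7.1, 0.094]
    - [[0, 0, 0], 7.1, 0.094]
    - [[0, 0, 0], 7.1, 0.094]
    - [[0, 0, 0], 7.1, 0.094]
    - [[0, 0, 0], 7.1, 0.094]
    - [[0, 0, 0], 2.7, 0.094]

```text
time_s: 3.32
ee_pos: [0.4084, 0.1924, 0.2055]
eef_rot: [3.141, -0.0, 1.338]
force: [-0.6, 1.2, 0.8]
grip_width: 0.0944
grip_force: 0.0
```

```bash
python3 - <<'E'
from h import *
o=get_obs();print(o['time_s'],np.round(o['qpos'],3),np.round(o['ee_pos'],4),np.round(o['eef_rot'],4))
T=pose(o);p=camera('wrist');save(p,'w1.png');print(np.round(p['T_tool_cam'],3).tolist())
P=cloud(p,T);Q=P.reshape(-1,3)
k=(Q[:,2]>.008)&(Q[:,2]<.03)&(Q[:,0]>.36)&(Q[:,0]<.6)&(Q[:,1]<.29)&(Q[:,1]>.07)
r=cv2.minAreaRect(Q[k][:,:2].astype(np.float32));print('tray',k.sum(),r,cv2.boxPoints(r).tolist())
S=np.load('scene.npy').reshape(-1,3)
for n,(x,y) in dict(scr=(.437,-.05),vt=(.55,-.255),vs=(.74,-.13),span=(.445,-.3)).items():
    k=(S[:,2]>.006)&(abs(S[:,0]-x)<.1)&(abs(S[:,1]-y)<.1)&(S[:,2]<.1)
    print(n,k.sum(),np.round(np.percentile(S[k],[1,50,99],axis=0),3).tolist() if k.sum() else 0)
az=np.degrees(np.arctan2(S[:,1],S[:,0]));R=np.hypot(S[:,0],S[:,1])
k=(az<-40)&(az>-80)&(R<1.2);print('right',k.sum(),np.round(np.percentile(S[k],[1,50,99],axis=0),2).tolist())
E
```

```text
3.3167 [ 0.359  0.078  1.784 -0.     1.279  0.592] [0.4084 0.1924 0.2055] [ 3.1415e+00 -1.0000e-04  1.3382e+00]
[[0.0, 0.97, 0.242, 0.069], [1.0, -0.0, -0.0, 0.001], [-0.0, 0.242, -0.97, -0.179], [0.0, 0.0, 0.0, 1.0]]
tray 3040 ((0.4818580746650696, 0.17226126790046692), (0.12009557336568832, 0.16393497586250305), 77.60186004638672) [[0.38890963792800903, 0.13121256232261658], [0.5490215420722961, 0.09601512551307678], [0.5748065114021301, 0.21330997347831726], [0.414694607257843, 0.24850741028785706]]
scr 451 [[0.424, -0.131, 0.006], [0.435, -0.022, 0.017], [0.453, 0.034, 0.024]]
vt 1698 [[0.453, -0.354, 0.006], [0.605, -0.301, 0.061], [0.647, -0.189, 0.099]]
vs 303 [[0.641, -0.229, 0.007], [0.731, -0.137, 0.047], [0.749, -0.12, 0.099]]
span 341 [[0.42, -0.374, 0.006], [0.458, -0.285, 0.007], [0.545, -0.233, 0.067]]
right 8664 [[0.02, -0.64, -0.28], [0.4, -0.36, 0.04], [0.76, -0.05, 0.3]]
```

View pics/w1.png

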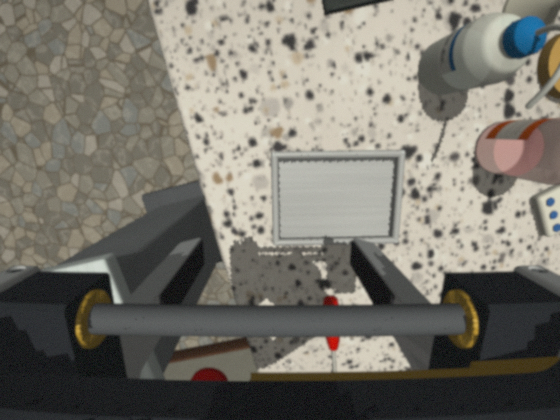

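The wrist view shows the tray whole at (338,197), with its near-left short rim at (276,200) and the bottles off to the upper right. I pinch that short rim.

Emit:
jog_arm:
  rows:
    - [[-0.0042, -0.0012, 0.02], -0.9, 0.05]
    - [[0, 0, 0.035], 0, 0.05]
    - [[0, 0, 0.035], 0, 0.05]
    - [[0, 0, 0.035], 0, 0.05]
    - [[0, 0, 0.035], 0, 0.05]
    - [[0, 0, 0.025], 0, 0.05]
    - [[0, 0, 0.014], 0, 0.05]
    - [[0, 0, 0], 0, 0.05]

```text
time_s: 4.03
ee_pos: [0.4057, 0.1883, 0.0044]
eef_rot: [-3.14, 0.001, 1.363]
force: [0.3, 0.3, 0.1]
grip_width: 0.0503
grip_force: 0.0
```

Emit:
jog_arm:
  rows:
    - [[0, 0, 0], 0, 0.0]
    - [[0, 0, 0], 0, 0.0]
    - [[0, 0, 0], 0, 0.0]
    - [[0, 0, 0], 0, 0.0]
    - [[0, 0, 0], 0, 0.0]
    - [[0, 0, 0], 0, 0.0]
    - [[0, 0, 0], 0, 0.0]
  squeeze: 45

```text
time_s: 4.62
ee_pos: [0.4064, 0.1887, 0.0066]
eef_rot: [3.141, -0.0, 1.361]
force: [-1.5, -0.2, 3.2]
grip_width: 0.0083
grip_force: 45.0
```

```bash
python3 - <<'E'
from h import *
for c in ['scene','side']:
    P=np.load(c+'.npy');du=P[4:,2:-2]-P[:-4,2:-2];dv=P[2:-2,4:]-P[2:-2,:-4]
    n=np.cross(du,dv);n/=np.linalg.norm(n,axis=-1,keepdims=True);X=P[2:-2,2:-2]
    a=np.degrees(np.arctan2(n[...,1],n[...,0]))%180
    m=(X[...,0]>.5)&(X[...,0]<.85)&(X[...,1]<-.08)&(X[...,1]>-.35)&(X[...,2]>.02)&(X[...,2]<.26)&(abs(n[...,2])<.25)&(abs(a-122)<14)
    for nm,lo,hi in [('hood',.185,.255),('face',.02,.17)]:
        Q=X[m&(X[...,2]>lo)&(X[...,2]<hi)]
        if len(Q)<15: print(c,nm,len(Q));continue
        v=cv2.fitLine(Q[:,:2].astype(np.float32),cv2.DIST_HUBER,0,.001,.001).ravel()
        nn=np.array([-.516,.857]);print(c,nm,len(Q),'ang',np.degrees(np.arctan2(v[1],v[0])),'off',np.percentile(Q[:,:2]@nn,[10,50,90]),'lat',np.percentile(Q[:,:2]@[.857,.516],[2,98]))
    # knob: points in tube
    Y=P.reshape(-1,3);l=Y[:,:2]@[.857,.516];f=Y[:,:2]@[-.516,.857]
    k=(abs(Y[:,2]-.095)<.022)&(abs(l-.452)<.03)&(f>-.53)&(f<-.40)
    for f0 in np.arange(-.53,-.44,.008):
        q=k&(f>=f0)&(f<f0+.008)
        if q.sum()>3: print(c,round(f0+.004,3),q.sum(),'lat',np.round(np.percentile(l[q],[2,98]),3),'z',np.round(np.percentile(Y[q,2],[2,98]),3))
E
```

```text
scene hood 249 ang 31.477837 off [-0.49756318 -0.49652364 -0.48893183] lat [0.36165142 0.53015909]
scene face 264 ang 45.296783 off [-0.55134297 -0.54156922 -0.48500391] lat [0.33612818 0.56499951]
scene -0.526 17 lat [0.433 0.437] z [0.083 0.098]
scene -0.518 24 lat [0.434 0.451] z [0.077 0.101]
scene -0.51 41 lat [0.442 0.462] z [0.082 0.108]
scene -0.502 57 lat [0.442 0.465] z [0.087 0.108]
scene -0.494 58 lat [0.442 0.469] z [0.084 0.108]
scene -0.486 50 lat [0.442 0.468] z [0.084 0.106]
side hood 195 ang -28.38445 off [-0.62599463 -0.4980446  -0.4945377 ] lat [0.41865937 0.56430276]
side face 502 ang 30.938635 off [-0.6255278  -0.55195104 -0.50518006] lat [0.37861142 0.5783953 ]
side -0.526 42 lat [0.443 0.482] z [0.076 0.117]
side -0.518 52 lat [0.449 0.481] z [0.081 0.113]
side -0.51 42 lat [0.455 0.476] z [0.081 0.107]
side -0.502 45 lat [0.459 0.475] z [0.079 0.107]
side -0.494 44 lat [0.458 0.476] z [0.077 0.108]
side -0.486 32 lat [0.459 0.477] z [0.08  0.105]
```

Emit:
jog_arm:
  rows:
    - [[0, 0, -0.01], 0, 0.0]
    - [[0, 0, -0.025], 0, 0.0]
    - [[0, 0, -0.025], 0, 0.0]
    - [[-0.0223, 0.0233, 0], 0, 0.0]
    - [[-0.0223, 0.0233, 0], 0, 0.0]
    - [[-0.0223, 0.0233, 0], 0, 0.0]
    - [[-0.0223, 0.0233, 0], 0, 0.0]
    - [[-0.0223, 0.0233, 0], 0, 0.0]
    - [[-0.0223, 0.0233, 0], 0, 0.0]
    - [[-0.0223, 0.0233, 0], 0, 0.0]
    - [[-0.0223, 0.0233, 0], 0, 0.0]

```text
time_s: 5.53
ee_pos: [0.552, -0.0262, 0.0671]
eef_rot: [-3.141, 0.0, 1.361]
force: [-0.0, 0.6, -1.0]
grip_width: 0.0087
grip_force: 45.0
```

Emit:
jog_arm:
  rows:
    - [[0, 0, 0], 5.2, 0.0]
    - [[0, 0, 0], 5.2, 0.0]
    - [[0, 0, 0], 5.2, 0.0]
    - [[0, 0, 0], 5.2, 0.0]
    - [[0, 0, 0], 5.2, 0.0]
    - [[0, 0, 0], 5.2, 0.0]
    - [[0, 0, 0], 5.2, 0.0]
    - [[0, 0, 0], 5.2, 0.0]
    - [[0, 0, 0], 5.0, 0.0]
    - [[0, 0, 0], 0, 0.0]

```text
time_s: 6.37
ee_pos: [0.5514, -0.0246, 0.067]
eef_rot: [-3.141, 0.0, 0.544]
force: [-0.4, 0.3, -2.3]
grip_width: 0.0085
grip_force: 45.0
```

```bash
python3 - <<'E'
from h import *
o=get_obs();print(o['time_s'],np.round(o['qpos'],3),np.round(o['ee_pos'],4),np.round(o['eef_rot'],4),o['grip_width'])
for c in ['scene','side']:
    p=camera(c);P=cloud(p);Q=P.reshape(-1,3)
    if c=='side': save(p,'s2.png')
    l=Q[:,:2]@[.857,.516];f=Q[:,:2]@[-.516,.857]
    k=(Q[:,2]>.045)&(Q[:,2]<.085)&(abs(l-.459)<.09)&(f>-.475)&(f<-.34)
    r=cv2.minAreaRect(Q[k][:,:2].astype(np.float32));print(c,k.sum(),r)
    for a,b in [(-.47,-.45),(-.43,-.41),(-.39,-.37)]:
        q=k&(f>a)&(f<b);print(a,q.sum(),np.round(np.percentile(Q[q,2],[5,50,95]),3),np.round(np.percentile(l[q],[1,99]),3)) if q.sum()>5 else 0
E
```

```text
6.3667 [-0.111  0.457  1.651  0.     1.034  0.916] [ 0.5514 -0.0246  0.067 ] [-3.1414e+00  1.0000e-04  5.4380e-01] 0.008524816494864
scene 2566 ((0.6005069017410278, -0.10730800032615662), (0.12336178123950958, 0.12362642586231232), 30.954315185546875)
-0.47 288 [0.06  0.079 0.082] [0.4   0.516]
-0.43 422 [0.06  0.063 0.081] [0.399 0.517]
-0.39 399 [0.061 0.063 0.081] [0.4   0.516]
side 1427 ((0.6038186550140381, -0.10546556860208511), (0.1250120997428894, 0.12418349087238312), 31.27933120727539)
-0.47 162 [0.06  0.077 0.08 ] [0.405 0.524]
-0.43 235 [0.06  0.063 0.08 ] [0.404 0.524]
-0.39 226 [0.061 0.064 0.08 ] [0.404 0.523]
```

View pics/s2.png

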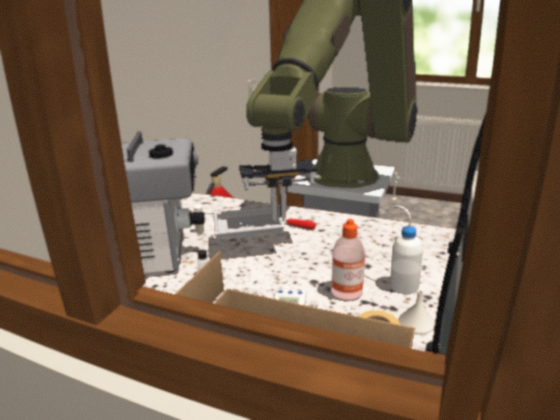

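The side picture shows the tray level in the fingers at (250,230), lined up with the port at (197,218) and clear of the vials. I lower it, slide it in and set it down.

Emit:
jog_arm:
  rows:
    - [[0, 0, 0.025], 0, 0.0]
    - [[0, 0, 0.022], 0, 0.0]
    - [[0, 0.0245, 0], 0, 0.0]
    - [[0, 0.0245, 0], 0, 0.0]
    - [[0, 0.0245, 0], 0, 0.0]
    - [[0, 0, 0.007], 0, 0.0]
    - [[0, 0, 0.0055], 0, 0.0]
    - [[0, 0, 0.001], 0, 0.0]
    - [[0, 0, 0], 0, 0.0]

```text
time_s: 7.22
ee_pos: [0.5897, -0.0871, 0.0061]
eef_rot: [3.141, -0.0, 0.55]
force: [1.0, -1.3, 1.0]
grip_width: 0.0086
grip_force: 45.0
```

Emit:
jog_arm:
  rows:
    - [[0, 0, 0], 0, 0.05]
    - [[0, 0, 0], 0, 0.05]
    - [[0, 0, 0], 0, 0.05]
    - [[0, 0, 0], 0, 0.05]
    - [[0, 0, 0], 0, 0.05]

```text
time_s: 7.63
ee_pos: [0.5898, -0.0872, 0.006]
eef_rot: [-3.141, 0.0, 0.548]
force: [0.3, 1.1, -0.6]
grip_width: 0.0387
grip_force: 0.0
```

Emit:
jog_arm:
  rows:
    - [[0, 0, -0.03], 0, 0.05]
    - [[0, 0, -0.04], 0, 0.05]
    - [[0, -0.01, -0.04], 0, 0.05]
    - [[0, -0.04, -0.01], 0, 0.05]
    - [[0, -0.04, 0], 0, 0.05]
    - [[0, -0.04, -0.01], 0, 0.05]
    - [[0, 0, -0.04], 0, 0.05]
    - [[0, 0, -0.04], 0, 0.05]
    - [[0, 0, 0], 0, 0.05]

```text
time_s: 8.38
ee_pos: [0.5241, 0.0242, 0.2235]
eef_rot: [3.136, -0.009, 0.549]
force: [0.5, 0.8, 1.7]
grip_width: 0.0497
grip_force: 0.0
```

```bash
python3 - <<'E'
from h import *
o=get_obs();print(o['time_s'],np.round(o['qpos'],3),np.round(o['ee_pos'],4),np.round(o['eef_rot'],4),o['grip_width'])
for c in ['scene','side']:
    p=camera(c);P=cloud(p);Q=P.reshape(-1,3)
    l=Q[:,:2]@[.857,.516];f=Q[:,:2]@[-.516,.857]
    k=(Q[:,2]>.01)&(Q[:,2]<.03)&(abs(l-.459)<.075)&(f>-.56)&(f<-.34)
    r=cv2.minAreaRect(Q[k][:,:2].astype(np.float32));print(c,k.sum(),r,'f',np.percentile(f[k],[.5,99.5]),'l',np.percentile(l[k],[.5,99.5]))
E
```

```text
8.3833 [-0.024  0.223  1.575  0.     1.332  0.998] [0.5241 0.0242 0.2235] [ 3.1357 -0.0091  0.5494] 0.04974869572176483
scene 917 ((0.6299678683280945, -0.16068048775196075), (0.12888100743293762, 0.18178024888038635), 29.04598045349121) f [-0.55280744 -0.37442596] l [0.39380648 0.51954335]
side 716 ((0.6297829747200012, -0.16031214594841003), (0.14393986761569977, 0.17944906651973724), 30.570112228393555) f [-0.5521524  -0.37349895] l [0.38658695 0.52614286]
```

```bash
python3 - <<'E'
import numpy as np
for c in ['scene','side']:
    S=np.load(c+'.npy').reshape(-1,3)
    for zl,zh in [(.05,.3),(.3,.8)]:
        k=(S[:,0]>-.2)&(S[:,0]<1.2)&(S[:,1]<-.3)&(S[:,1]>-1.3)&(S[:,2]>zl)&(S[:,2]<zh)
        H,xe,ye=np.histogram2d(S[k,0],S[k,1],[14,10],[[-.2,1.2],[-1.3,-.3]])
        print(c,zl);print(H.astype(int).T)
    k=(abs(S[:,2])<.01)&(S[:,0]>0)&(S[:,0]<1.1);print('bench y',np.percentile(S[k,1],[.2,99.8]))
E
```

```text
scene 0.05
[[   0    0    0    0    0    0    0    0    0    0    0    0    0    0]
 [   0    0    0    0    0    0    0    0    0    0    0    0    0    0]
 [   0    0    0    0    0    0    0    0    0    0    0    0    0    0]
 [   0    0    0    0    0    0    0    0    0    0    0    0    0    0]
 [   0    0    0    0    0    0    0    0    0    0    0    0    0    0]
 [   0    0    0    0    0    0    0    0    0    0    0    0    0    0]
 [   0    0    0    0    0    0    0  439  257    4    0    0    0    0]
 [   0    0    0    0    0    0    0    0    0    0    0    0  509    0]
 [   0    0    0    0    0    0    0    0  328    0    0    0 2655  266]
 [   0    0    0    0    0    0    0  292 6475  818   14    0 2796  319]]
scene 0.3
[[0 0 0 0 0 0 0 0 0 0 0 0 0 0]
 [0 0 0 0 0 0 0 0 0 0 0 0 0 0]
 [0 0 0 0 0 0 0 0 0 0 0 0 0 0]
 [0 0 0 0 0 0 0 0 0 0 0 0 0 0]
 [0 0 0 0 0 0 0 0 0 0 0 0 0 0]
 [0 0 0 0 0 0 0 0 0 0 0 0 0 0]
 [0 0 0 0 0 0 0 0 0 0 0 0 0 0]
 [0 0 0 0 0 0 0 0 0 0 0 0 0 0]
 [0 0 0 0 0 0 0 0 0 0 0 0 0 0]
 [0 0 0 0 0 0 0 0 0 0 0 0 0 0]]
bench y [-0.63928897  1.40453993]
sid
[... 811 characters left out ...]
 0    0]
 [   0    0    0    0    0    0    0    0    0    0    0    0    0    0]
 [   0    0    0    0    0    0    0    0    0    0    0    0    0    0]
 [   0    0    0    0    0    0    0    0    0    0    0    0    0    0]
 [   0    0    0    0    0    0    0    0    0    0    0    0    0    0]
 [   0    0    0    0    0    0    0    0    0    0    0    0    0    0]
 [1030 1206 1409 1628 1931 1895    0    0    0  761    0    0    0    0]
 [   0    0    0    0    0    0    0    0    0    0    0    0    0    0]
 [   0    0    0    0    0    0    0    0    0    0    0    0    0    0]
 [   0    0    0    0    0    0    0    0    0    0    0    0    0    0]]
bench y [-0.64096489  0.3857767 ]
```

Emit:
jog_arm:
  rows:
    - [[-0.0256, 0.0093, -0.0265], 0, 0.05]
    - [[-0.0256, 0.0093, -0.0265], 0, 0.05]
    - [[-0.0256, 0.0093, -0.0265], 0, 0.05]
    - [[-0.0256, 0.0093, -0.0265], 0, 0.05]
    - [[-0.0256, 0.0093, -0.0265], 0, 0.05]
    - [[-0.0256, 0.0093, -0.0265], 0, 0.05]
    - [[-0.0256, 0.0093, -0.0265], 0, 0.05]
    - [[-0.0256, 0.0093, -0.0265], 0, 0.05]
    - [[-0.0256, 0.0093, -0.0265], 0, 0.05]
    - [[-0.0256, 0.0093, -0.0265], 0, 0.05]

```text
time_s: 9.32
ee_pos: [0.3511, -0.1901, 0.481]
eef_rot: [-3.14, 0.001, 0.548]
force: [1.4, -1.5, -0.3]
grip_width: 0.0503
grip_force: 0.0
```

Emit:
jog_arm:
  rows:
    - [[-0.0256, 0.0093, -0.0265], 0, 0.05]
    - [[-0.0256, 0.0093, -0.0265], 0, 0.05]
    - [[-0.0256, 0.0093, -0.0265], 0, 0.05]
    - [[-0.0256, 0.0093, -0.0265], 0, 0.05]
    - [[-0.0256, 0.0093, -0.0265], 0, 0.05]
    - [[-0.0256, 0.0093, -0.0265], 0, 0.05]
    - [[-0.0256, 0.0093, -0.0265], 0, 0.05]
    - [[-0.0256, 0.0093, -0.0265], 0, 0.05]

```text
time_s: 9.98
ee_pos: [0.2222, -0.3531, 0.6836]
eef_rot: [-3.141, -0.0, 0.547]
force: [0.1, 0.1, 1.5]
grip_width: 0.0498
grip_force: 0.0
```

```bash
python3 -c "
from h import *
o=get_obs();print(o['time_s'],np.round(o['qpos'],3),np.round(o['ee_pos'],4),np.round(o['eef_rot'],4))"
```

```text
9.9833 [-1.097  0.242  0.442 -0.     2.459 -0.073] [ 0.2222 -0.3531  0.6836] [-3.1406 -0.      0.5467]
```

Emit:
jog_arm:
  rows:
    - [[0, 0, -0.03], 0, 0.05]
    - [[0, 0, -0.03], 0, 0.05]
    - [[0, 0, -0.03], 0, 0.05]
    - [[0, 0, -0.03], 0, 0.05]
    - [[0, 0, -0.03], 0, 0.05]
    - [[0, 0, 0], 0, 0.05]

```text
time_s: 10.48
ee_pos: [0.1973, -0.3098, 0.7366]
eef_rot: [3.101, -0.0, 0.548]
force: [0.1, 0.7, 0.2]
grip_width: 0.0499
grip_force: 0.0
```

```bash
python3 -c "
from h import *
o=get_obs();print(o['time_s'],np.round(o['qpos'],3),np.round(o['ee_pos'],4),np.round(o['eef_rot'],4))"
```

```text
10.4833 [-1.106  0.256  0.235  0.007  2.611 -0.078] [ 0.1973 -0.3098  0.7366] [ 3.1012e+00 -1.0000e-04  5.4820e-01]
```

Emit:
jog_arm:
  rows:
    - [[0, 0.04, 0], 0, 0.05]
    - [[0, 0.04, 0], 0, 0.05]
    - [[0, 0.04, 0], 0, 0.05]
    - [[0, 0.04, 0], 0, 0.05]
    - [[0, 0.04, 0], 0, 0.05]
    - [[0, 0.04, 0], 0, 0.05]

```text
time_s: 10.98
ee_pos: [0.2888, -0.4617, 0.6393]
eef_rot: [3.054, -0.001, 0.548]
force: [-0.8, 0.6, 0.3]
grip_width: 0.0502
grip_force: 0.0
```

```bash
python3 -c "
from h import *
o=get_obs();print(o['time_s'],np.round(o['qpos'],3),np.round(o['ee_pos'],4),np.round(o['eef_rot'],4))"
```

```text
10.9833 [-1.082  0.479  0.236  0.009  2.34  -0.053] [ 0.2888 -0.4617  0.6393] [ 3.054e+00 -1.200e-03  5.483e-01]
```

Emit:
jog_arm:
  rows:
    - [[0, 0.01, -0.04], 0, 0.05]
    - [[0, 0.01, -0.04], 0, 0.05]
    - [[0, 0.01, -0.04], 0, 0.05]
    - [[0, 0.01, -0.04], 0, 0.05]
    - [[0, 0.01, -0.04], 0, 0.05]
    - [[0, 0.01, -0.04], 0, 0.05]

```text
time_s: 11.48
ee_pos: [0.2445, -0.3919, 0.7129]
eef_rot: [2.958, -0.002, 0.548]
force: [-0.1, -0.1, 0.3]
grip_width: 0.0499
grip_force: 0.0
```

```bash
python3 -c "
from h import *
o=get_obs();print(o['time_s'],np.round(o['qpos'],3),np.round(o['ee_pos'],4),np.round(o['eef_rot'],4))"
```

```text
11.4833 [-1.102  0.329  0.235  0.024  2.395 -0.06 ] [ 0.2445 -0.3919  0.7129] [ 2.958e+00 -2.000e-03  5.481e-01]
```

Emit:
jog_arm:
  rows:
    - [[0, 0.02, -0.036], 0, 0.05]
    - [[0, 0.02, -0.036], 0, 0.05]
    - [[0, 0.02, -0.036], 0, 0.05]
    - [[0, 0.02, -0.036], 0, 0.05]
    - [[0, 0.02, -0.036], 0, 0.05]
    - [[0, 0.02, -0.036], 0, 0.05]
    - [[0, 0.02, -0.036], 0, 0.05]
    - [[0, 0.02, -0.036], 0, 0.05]

```text
time_s: 12.15
ee_pos: [0.2227, -0.3598, 0.7574]
eef_rot: [2.825, -0.003, 0.548]
force: [0.3, 0.3, 0.0]
grip_width: 0.0504
grip_force: 0.0
```

```bash
python3 -c "
from h import *
o=get_obs();print(o['time_s'],np.round(o['qpos'],3),np.round(o['ee_pos'],4),np.round(o['eef_rot'],4))"
```

```text
12.15 [-1.126  0.233  0.235  0.05   2.357 -0.062] [ 0.2227 -0.3598  0.7574] [ 2.8247 -0.0034  0.5484]
```

```bash
cat > kin.py <<'E'
import numpy as np
from scipy.optimize import least_squares
from scipy.spatial.transform import Rotation as Ro
D=[([1.118,.3,1.522,0,1.321,-.067],[.207,.5095,.205],[-3.14,0,2.756]),
([.359,.078,1.784,0,1.279,.592],[.4084,.1924,.2055],[3.1415,0,1.3382]),
([-.111,.457,1.651,0,1.034,.916],[.5514,-.0246,.067],[-3.1414,0,.5438]),
([-.024,.223,1.575,0,1.332,.998],[.5241,.0242,.2235],[3.1357,-.0091,.5494]),
([-1.097,.242,.442,0,2.459,-.073],[.2222,-.3531,.6836],[-3.1406,0,.5467]),
([-1.106,.256,.235,.007,2.611,-.078],[.1973,-.3098,.7366],[3.1012,0,.5482]),
([-1.082,.479,.236,.009,2.34,-.053],[.2888,-.4617,.6393],[3.054,-.0012,.5483]),
([-1.102,.329,.235,.024,2.395,-.06],[.2445,-.3919,.7129],[2.958,-.002,.5481]),
([-1.126,.233,.235,.05,2.357,-.062],[.2227,-.3598,.7574],[2.8247,-.0034,.5484])]
R=lambda a,t: Ro.from_euler(a,t)
def fk(q,p):
    z0,r0,L2,L3,e3,Lt,lat,y6,r3=p
    A=R('z',q[0]);B=A*R('y',q[1]);C=B*R('y',q[2]);E=C*R('z',q[3])*R('y',q[4])
    pos=np.array([0,0,z0])+A.apply([r0,lat,0])+B.apply([0,0,L2])+C.apply([r3,e3,L3])+E.apply([0,0,Lt])
    return pos,E*R('z',q[5]+y6)
def res(p):
    o=[]
    for q,x,e in D:
        P,O=fk(q,p);o+=list((P-x)*10);o+=list((R('xyz',e).inv()*O).as_rotvec())
    return o
best=min((least_squares(res,[.3,0,.4,.4,0,.25,.03,y,0]) for y in (0,1.57,3.14,-1.57)),key=lambda s:s.cost)
prm=best.x
lim=np.array([[-3.03,3.03],[-.79,2.21],[.23,2.52],[-1.04,4.18],[0,3.07],[-2.55,2.55]])
def ik(x,O,q0):
    f=lambda q:np.r_[(fk(q,prm)[0]-x)*5,(O.inv()*fk(q,prm)[1]).as_rotvec()]
    return min((least_squares(f,np.clip(np.array(g),lim[:,0]+1e-3,lim[:,1]-1e-3),bounds=lim.T) for g in q0),key=lambda s:s.cost)
E
python3 - <<'E'
from kin import *
print(np.round(prm,4),best.cost,np.abs(best.fun).max())
d=np.array([.517,-.856,0]);up=np.array([0,0,1.]);M=np.array([.660,-.206,.095])
for t in (30,35,40,45,50,55):
    s,c=np.sin(np.radians(t)),np.cos(np.radians(t));z=s*d-c*up;pp=c*d+s*up
    for sg in (1,-1):
        x=sg*pp;O=Ro.from_matrix(np.c_[x,np.cross(z,x),z])
        for h,b in ((-.02,-.02),(.015,-.02),(-.05,-.1)):
            r=ik(M+d*b+up*h,O,[[-.1,.5,1.6,-.5,1.2,a] for a in (-1.5,0,1.5)])
            print(t,sg,h,np.round(r.x,2),round(r.cost,5))
E
```

```text
[ 2.2130e-01 -2.0000e-04  4.2470e-01  4.4760e-01  6.0939e+00  2.7130e-01
 -6.0573e+00  1.5708e+00  4.0900e-02] 4.414712239268672e-05 0.004337408232484297
30 1 -0.02 [-0.24  0.55  1.55 -0.41  0.73  2.55] 0.00716
30 1 0.015 [-0.23  0.5   1.53 -0.41  0.79  2.55] 0.00504
30 1 -0.05 [-0.18  0.49  1.7  -0.35  0.66  2.55] 0.02173
30 -1 -0.02 [-0.19  0.56  1.57 -0.59  0.74 -0.34] 0.0
30 -1 0.015 [-0.19  0.51  1.55 -0.55  0.79 -0.4 ] 0.0
30 -1 -0.05 [-0.08  0.52  1.72 -0.68  0.7  -0.13] 0.0
35 1 -0.02 [-0.24  0.53  1.58 -0.44  0.68  2.55] 0.01687
35 1 0.015 [-0.23  0.49  1.57 -0.45  0.74  2.55] 0.01325
35 1 -0.05 [-0.18  0.48  1.73 -0.38  0.61  2.55] 0.03733
35 -1 -0.02 [-0.16  0.55  1.61 -0.75  0.7  -0.18] 0.0
35 -1 0.015 [-0.16  0.5   1.6  -0.7   0.75 -0.25] 0.0
35 -1 -0.05 [-0.05  0.53  1.75 -0.85  0.69  0.04] 0.0
40 1 -0.02 [-0.24  0.52  1.61 -0.47  0.62  2.55] 0.031
40 1 0.015 [-0.23  0.47  1.6  -0.48  0.68  2.55] 0.02569
40 1 -0.05 [ 0.05  0.57  1.76 -1.04  0.78 -2.55] 0.05478
40 -1 -0.02 [-0.14  0.56  1.65 -0.93  0.68 -0.01] 0.0
40 -1 0.015 [-0.14  0.5   1.64 -0.86  0.72 -0.09] 0.0
40 
[... 380 characters left out ...]
24] 0.00258
50 1 -0.02 [-0.25  0.49  1.67 -0.54  0.52  2.55] 0.07339
50 1 0.015 [-0.24  0.44  1.66 -0.55  0.58  2.55] 0.06411
50 1 -0.05 [ 0.07  0.61  1.71 -1.04  0.89 -2.55] 0.05968
50 -1 -0.02 [-0.11  0.57  1.65 -1.04  0.72  0.11] 0.00649
50 -1 0.015 [-0.1   0.52  1.66 -1.04  0.74  0.09] 0.00334
50 -1 -0.05 [ 0.02  0.56  1.74 -1.04  0.78  0.25] 0.0114
55 1 -0.02 [-0.26  0.48  1.69 -0.57  0.47  2.55] 0.10197
55 1 0.015 [-0.25  0.43  1.68 -0.58  0.53  2.55] 0.09044
55 1 -0.05 [ 0.09  0.63  1.69 -1.04  0.94 -2.55] 0.07036
55 -1 -0.02 [-0.1   0.58  1.63 -1.04  0.75  0.12] 0.01933
55 -1 0.015 [-0.1   0.52  1.64 -1.04  0.76  0.09] 0.01364
55 -1 -0.05 [ 0.03  0.58  1.72 -1.04  0.83  0.26] 0.02643
```

Emit:
jog_arm:
  rows:
    - [[0, 0.022, -0.035], 0, 0.05]
    - [[0, 0.022, -0.035], 0, 0.05]
    - [[0, 0.022, -0.035], 0, 0.05]
    - [[0, 0.022, -0.035], 0, 0.05]
    - [[0, 0.022, -0.035], 0, 0.05]
    - [[0, 0.022, -0.035], 0, 0.05]
    - [[0, 0.022, -0.035], 0, 0.05]
    - [[0, 0.022, -0.035], 0, 0.05]
    - [[0, 0.022, -0.035], 0, 0.05]
    - [[0, 0.022, -0.035], 0, 0.05]
    - [[0, 0.022, -0.035], 0, 0.05]
    - [[0, 0.022, -0.035], 0, 0.05]

```text
time_s: 13.15
ee_pos: [0.1853, -0.3025, 0.8232]
eef_rot: [2.608, -0.005, 0.549]
force: [-0.5, -1.2, -0.2]
grip_width: 0.0498
grip_force: 0.0
```

```bash
python3 -c "
from h import *
o=get_obs();print(o['time_s'],np.round(o['qpos'],3),np.round(o['ee_pos'],4),np.round(o['eef_rot'],4))"
```

```text
13.15 [-1.195  0.083  0.236  0.122  2.293 -0.066] [ 0.1853 -0.3025  0.8232] [ 2.6079 -0.0045  0.549 ]
```

Emit:
jog_arm:
  rows:
    - [[0, 0.025, -0.033], 0, 0.05]
    - [[0, 0.025, -0.033], 0, 0.05]
    - [[0, 0.025, -0.033], 0, 0.05]
    - [[0, 0.025, -0.033], 0, 0.05]
    - [[0, 0, 0.03], 0, 0.05]
    - [[0, 0, 0.03], -5, 0.05]
    - [[0, 0, 0.03], -7, 0.05]
    - [[0, 0, 0], -7, 0.05]
    - [[0, 0, 0], -7, 0.05]
    - [[0, 0, 0], -7, 0.05]
    - [[0, 0, 0], -7, 0.05]
    - [[0, 0, 0], -7, 0.05]

```text
time_s: 14.15
ee_pos: [0.1994, -0.326, 0.7794]
eef_rot: [2.693, 0.426, 1.267]
force: [-0.1, -0.6, 0.0]
grip_width: 0.0503
grip_force: 0.0
```

Emit:
jog_arm:
  rows:
    - [[0, 0, 0], -7, 0.05]
    - [[0, 0, 0], -7, 0.05]
    - [[0, 0, 0], -7, 0.05]
    - [[0, 0, 0], -7, 0.05]
    - [[0, 0, 0], -7, 0.05]
    - [[0, 0, 0], -7, 0.05]
    - [[0, 0, 0], -1, 0.05]
    - [[0, 0, 0], 0, 0.05]

```text
time_s: 14.82
ee_pos: [0.1995, -0.3261, 0.7793]
eef_rot: [3.128, 0.608, 2.104]
force: [0.2, -0.4, 0.1]
grip_width: 0.0501
grip_force: 0.0
```

```bash
python3 -c "
from h import *
o=get_obs();print(o['time_s'],np.round(o['qpos'],3),np.round(o['ee_pos'],4),np.round(o['eef_rot'],4));T=pose(o);print(np.round(T,4),'tilt',np.degrees(np.arccos(-T[2,2])),'az',np.degrees(np.arctan2(T[1,2],T[0,2])))
tgt=np.array([.56,-.04,.32]);print(np.round(T[:3,:3].T@(tgt-T[:3,3]),4))"
```

```text
14.8167 [-1.189 -0.109  0.665  0.109  1.982 -1.652] [ 0.1995 -0.3261  0.7793] [3.1276 0.6081 2.1037]
[[-0.4169  0.8572  0.3023  0.1995]
 [ 0.7069  0.5149 -0.4849 -0.3261]
 [-0.5713  0.0115 -0.8206  0.7793]
 [ 0.      0.      0.      1.    ]] tilt 34.850646914735556 az -58.0617017464766
[0.3143 0.4511 0.3471]
```

Emit:
jog_arm:
  rows:
    - [[0.0185, 0.0265, 0.0204], 0.7, 0.05]
    - [[0.0185, 0.0265, 0.0204], 0, 0.05]
    - [[0.0185, 0.0265, 0.0204], 0, 0.05]
    - [[0.0185, 0.0265, 0.0204], 0, 0.05]
    - [[0.0185, 0.0265, 0.0204], 0, 0.05]
    - [[0.0185, 0.0265, 0.0204], 0, 0.05]
    - [[0.0185, 0.0265, 0.0204], 0, 0.05]
    - [[0.0185, 0.0265, 0.0204], 0, 0.05]
    - [[0.0185, 0.0265, 0.0204], 0, 0.05]

```text
time_s: 15.57
ee_pos: [0.3926, -0.174, 0.5362]
eef_rot: [3.117, 0.608, 2.087]
force: [0.8, -1.2, 0.4]
grip_width: 0.05
grip_force: 0.0
```

Emit:
jog_arm:
  rows:
    - [[0.0185, 0.0265, 0.0204], 0, 0.05]
    - [[0.0185, 0.0265, 0.0204], 0, 0.05]
    - [[0.0185, 0.0265, 0.0204], 0, 0.05]
    - [[0.0185, 0.0265, 0.0204], 0, 0.05]
    - [[0.0185, 0.0265, 0.0204], 0, 0.05]
    - [[0.0185, 0.0265, 0.0204], 0, 0.05]
    - [[0.0185, 0.0265, 0.0204], 0, 0.05]
    - [[0.0185, 0.0265, 0.0204], 0, 0.05]
    - [[0, 0, 0], 0, 0.05]

```text
time_s: 16.32
ee_pos: [0.5644, -0.0393, 0.3154]
eef_rot: [3.128, 0.603, 2.094]
force: [0.2, 0.2, -1.4]
grip_width: 0.0503
grip_force: 0.0
```

```bash
python3 - <<'E'
from h import *
o=get_obs();print(o['time_s'],np.round(o['qpos'],3),np.round(o['ee_pos'],4),np.round(o['eef_rot'],4));T=pose(o);print(np.round(T,4),'tilt',np.degrees(np.arccos(-T[2,2])),'az',np.degrees(np.arctan2(T[1,2],T[0,2])))
p=camera('wrist');save(p,'w2.png')
for l in ['plug_knob','port']:
    for r in spot_point(l,p)[:2]:
        u,v=r['at'][0]*560,r['at'][1]*420;x=pt(p,u,v,T);print(l,r['p'],u,v,np.round(x,3),'l,f',x[:2]@[.857,.516],x[:2]@[-.516,.857])
np.save('w2.npy',cloud(p,T))
E
```

```text
16.3167 [ 0.113  0.129  1.584 -0.582  1.21  -0.265] [ 0.5644 -0.0393  0.3154] [3.1275 0.6028 2.0937]
[[-0.4114  0.8623  0.2953  0.5644]
 [ 0.7137  0.5063 -0.4841 -0.0393]
 [-0.567   0.0116 -0.8237  0.3154]
 [ 0.      0.      0.      1.    ]] tilt 34.54686281337903 az -58.61730260177706
plug_knob 0.87 272.608 196.09799999999998 [ 0.643 -0.181  0.104] l,f 0.4582134513106279 -0.48679227826218435
port 0.67 274.008 208.488 [ 0.657 -0.199  0.109] l,f 0.4599105302842463 -0.5098237542923727
```

View pics/w2.png

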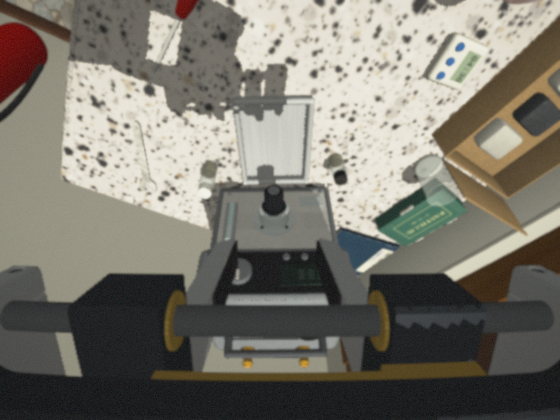

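The wrist view shows the tray under the port at (275,140), the knob at (272,200) centred between the fingers, with vials at (205,185) and (338,170) clear. I straddle the knob.

Emit:
jog_arm:
  rows:
    - [[-0.0005, -0.0008, 0.035], 0, 0.05]
    - [[-0.0005, -0.0008, 0.035], 0, 0.05]
    - [[-0.0005, -0.0008, 0.035], 0, 0.05]
    - [[-0.0005, -0.0008, 0.035], 0, 0.05]
    - [[-0.0005, -0.0008, 0.035], 0, 0.05]
    - [[-0.0005, -0.0008, 0.035], 0, 0.05]
    - [[-0.0005, -0.0008, 0.035], 0, 0.05]
    - [[0, -0.0009, 0.025], 0, 0.05]
    - [[0, -0.0009, 0.023], 0, 0.05]
    - [[0, 0, 0.02], 0, 0.05]
    - [[0, 0, 0], 0, 0.05]

```text
time_s: 17.38
ee_pos: [0.6524, -0.2017, 0.0663]
eef_rot: [3.121, 0.607, 2.088]
force: [-0.4, 1.0, -1.0]
grip_width: 0.0499
grip_force: 0.0
```

```bash
cat >> h.py <<'E'
def st():
    o=get_obs();T=pose(o);x=T[:3,3];print('t',round(o['time_s'],2),'l',round(x[:2]@[.857,.516],4),'fwd',round(-.517-x[:2]@[-.516,.857],4),'z',round(x[2],4),'F lfz',np.round([o['force'][:2]@[.857,.516],o['force'][:2]@[.516,-.857],o['force'][2]],1),'w',round(o['grip_width'],4),'q',np.round(o['qpos'],2),'rot',np.round(o['eef_rot'],3))
E
python3 - <<'E'
from h import *
st()
p=camera('side');P=cloud(p);cv2.imwrite('pics/s3.png',cv2.cvtColor(cv2.resize(p['image'][150:290,120:280],None,fx=4,fy=4),cv2.COLOR_RGB2BGR))
E
```

```text
t 17.38 l 0.455 fwd -0.0076 z 0.0663 F lfz [ 0.1 -1.  -1. ] w 0.0499 q [-0.19  0.57  1.6  -0.75  0.67 -0.18] rot [3.121 0.607 2.088]
```

View pics/s3.png

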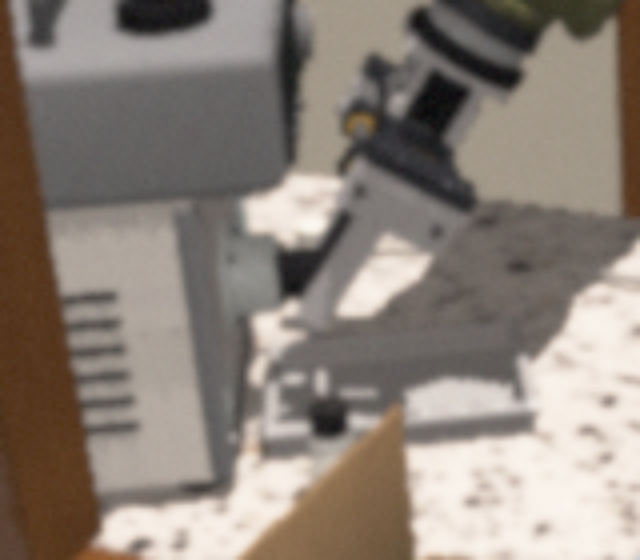

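The crop shows the finger crossing the outer half of the knob (300,270). The gripper body is clear of the hood, and the tray sits below. Now I press the right-hand finger against the knob.

Emit:
jog_arm:
  rows:
    - [[0, 0.008, 0], 0, 0.05]
    - [[0, 0.006, 0], 0, 0.05]
    - [[0, 0, 0], 0, 0.05]

```text
time_s: 17.68
ee_pos: [0.6658, -0.1916, 0.07]
eef_rot: [3.12, 0.609, 2.091]
force: [-5.3, -2.2, 2.7]
grip_width: 0.05
grip_force: 2.5
```

```bash
python3 -c "
from h import *
st()"
```

```text
t 17.68 l 0.4717 fwd -0.0092 z 0.07 F lfz [-5.7 -0.9  2.7] w 0.05 q [-0.17  0.59  1.57 -0.74  0.69 -0.18] rot [3.12  0.609 2.091]
```

Emit:
jog_arm:
  rows:
    - [[-0.0013, 0.0015, -0.0036], 0, 0.05]
    - [[-0.0013, 0, -0.0036], 0, 0.05]
    - [[-0.0013, 0, -0.0036], 0, 0.05]

```text
time_s: 17.93
ee_pos: [0.6644, -0.1886, 0.0799]
eef_rot: [3.121, 0.608, 2.091]
force: [-4.1, -4.2, -4.0]
grip_width: 0.0503
grip_force: 2.9
```

Emit:
jog_arm:
  rows:
    - [[-0.0013, 0, -0.0036], 0, 0.05]
    - [[-0.0013, 0, -0.0036], 0, 0.05]
    - [[-0.0013, 0, -0.0036], 0, 0.05]

```text
time_s: 18.18
ee_pos: [0.6626, -0.1862, 0.0909]
eef_rot: [3.122, 0.607, 2.091]
force: [-3.6, -4.9, -3.2]
grip_width: 0.0499
grip_force: 2.9
```

```bash
python3 - <<'E'
from h import *
st()
for c in ['scene','side']:
    p=camera(c);P=cloud(p);I=p['image'].sum(-1);f=-.517-(P[...,0]*-.516+P[...,1]*.857);l=P[...,0]*.857+P[...,1]*.516
    k=(abs(P[...,2]-.095)<.016)&(abs(l-.459)<.02)&(f<-.0)&(f>-.06)&(I<130);print(c,k.sum(),np.round(np.percentile(f[k],[1,3,10,50]),4) if k.sum() else 0)
    if c=='side': cv2.imwrite('pics/s4.png',cv2.cvtColor(cv2.resize(p['image'][180:260,150:260],None,fx=6,fy=6,interpolation=cv2.INTER_CUBIC),cv2.COLOR_RGB2BGR))
    X=np.load(c+'.npy');f=-.517-(X[...,0]*-.516+X[...,1]*.857);l=X[...,0]*.857+X[...,1]*.516
    k=(abs(X[...,2]-.095)<.016)&(abs(l-.459)<.02)&(f<-.0)&(f>-.06)
    print('before',k.sum(),np.round(np.percentile(f[k],[1,3,10,50]),4))
E
```

```text
t 18.18 l 0.4718 fwd -0.0156 z 0.0909 F lfz [-5.6  2.4 -3.2] w 0.0499 q [-0.16  0.55  1.57 -0.71  0.73 -0.21] rot [3.122 0.607 2.091]
scene 78 [-0.0277 -0.0272 -0.0229 -0.0117]
before 213 [-0.0342 -0.0333 -0.0311 -0.0195]
side 47 [-0.0194 -0.0184 -0.0145 -0.0071]
before 175 [-0.0327 -0.0321 -0.0298 -0.0163]
```

```bash
cat >> h.py <<'E'
def wl(n):
    T=pose();p=camera('wrist');P=cloud(p,T);np.save(n+'.npy',P);f=-.517-(P[...,0]*-.516+P[...,1]*.857);l=P[...,0]*.857+P[...,1]*.516
    k=(abs(P[...,2]-.093)<.013)&(abs(l-.459)<.012)&(f<-.02)&(f>-.07)
    print('end',k.sum(),np.round(np.percentile(f[k],[2,10,25,50]),4) if k.sum() else 0)
    v,u=np.where(k) if k.sum() else (np.array([200]),np.array([275]));v,u=int(np.median(v)),int(np.median(u));print('px',u,v)
    cv2.imwrite('pics/'+n+'.png',cv2.cvtColor(cv2.resize(p['image'][max(v-50,0):v+50,u-65:u+65],None,fx=5,fy=5,interpolation=cv2.INTER_CUBIC),cv2.COLOR_RGB2BGR))
E
python3 - <<'E'
from h import *
wl('k1')
E
```

```text
end 1199 [-0.0329 -0.0324 -0.032  -0.0314]
px 256 244
```

View pics/k1.png

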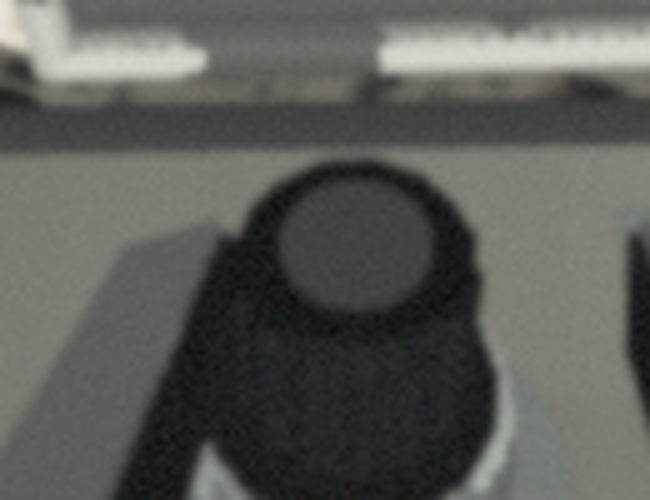

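The crop shows the right-hand finger touching the knob at its left in the picture (235,330) and the end disc at (355,245). The depth of that disc will tell how far it has unscrewed. Now the down-stroke with the other finger.

Emit:
jog_arm:
  rows:
    - [[0, -0.014, 0], 0, 0.05]
    - [[0, -0.0115, 0], 0, 0.05]
    - [[0, -0.002, 0], 0, 0.05]
    - [[0, 0, 0], 0, 0.05]

```text
time_s: 18.67
ee_pos: [0.641, -0.1989, 0.0922]
eef_rot: [3.115, 0.61, 2.091]
force: [2.3, 6.2, 1.8]
grip_width: 0.0503
grip_force: 2.7
```

```bash
python3 -c "
from h import *
st()"
```

```text
t 18.67 l 0.4467 fwd -0.0158 z 0.0922 F lfz [ 5.1 -4.1  1.8] w 0.0503 q [-0.19  0.51  1.63 -0.72  0.69 -0.22] rot [3.115 0.61  2.091]
```

Emit:
jog_arm:
  rows:
    - [[0.0013, 0, 0.0037], 0, 0.05]
    - [[0.0013, 0, 0.0037], 0, 0.05]
    - [[0.0013, 0, 0.0037], 0, 0.05]
    - [[0.0013, 0, 0.0037], 0, 0.05]
    - [[0.0013, 0, 0.0037], 0, 0.05]
    - [[0.0013, 0, 0.0037], 0, 0.05]

```text
time_s: 19.17
ee_pos: [0.6449, -0.2044, 0.0693]
eef_rot: [3.116, 0.61, 2.091]
force: [3.5, 4.2, 3.0]
grip_width: 0.0496
grip_force: 2.6
```

```bash
python3 -c "
from h import *
st();wl('k2')"
```

```text
t 19.17 l 0.4472 fwd -0.009 z 0.0693 F lfz [ 5.2 -1.8  3. ] w 0.0496 q [-0.19  0.55  1.63 -0.75  0.65 -0.18] rot [3.116 0.61  2.091]
end 1937 [-0.0329 -0.0323 -0.0319 -0.0313]
px 298 270
```

Emit:
jog_arm:
  rows:
    - [[0, 0.015, 0], 0, 0.05]
    - [[0, 0.0125, 0], 0, 0.05]
    - [[0, 0.005, 0], 0, 0.05]
    - [[0, 0, 0], 0, 0.05]

```text
time_s: 19.55
ee_pos: [0.6674, -0.1905, 0.0678]
eef_rot: [3.132, 0.606, 2.091]
force: [-36.4, -2.8, 17.7]
grip_width: 0.0508
grip_force: 16.6
```

```bash
python3 -c "
from h import *
st()"
```

```text
t 19.55 l 0.4736 fwd -0.0093 z 0.0678 F lfz [-32.6 -16.4  17.7] w 0.0508 q [-0.16  0.6   1.56 -0.73  0.71 -0.18] rot [3.132 0.606 2.091]
```

Emit:
jog_arm:
  rows:
    - [[-0.0015, 0, -0.0035], 0, 0.05]
    - [[-0.0015, 0, -0.0035], 0, 0.05]
    - [[-0.0015, 0, -0.0035], 0, 0.05]
    - [[-0.0015, 0, -0.0035], 0, 0.05]
    - [[-0.0015, 0, -0.0035], 0, 0.05]
    - [[-0.0015, 0, -0.0035], 0, 0.05]

```text
time_s: 20.05
ee_pos: [0.6641, -0.187, 0.0871]
eef_rot: [3.131, 0.603, 2.092]
force: [-15.3, -15.9, -14.2]
grip_width: 0.0501
grip_force: 10.8
```

```bash
python3 -c "
from h import *
st();wl('k3')"
```

```text
t 20.05 l 0.4726 fwd -0.0141 z 0.0871 F lfz [-21.3   5.7 -14.2] w 0.0501 q [-0.16  0.57  1.56 -0.71  0.74 -0.21] rot [3.131 0.603 2.092]
end 1268 [-0.0337 -0.033  -0.0325 -0.0319]
px 253 250
```

Emit:
jog_arm:
  rows:
    - [[0, -0.016, 0], 0, 0.05]
    - [[0, -0.0155, 0], 0, 0.05]
    - [[0, -0.0065, 0], 0, 0.05]
    - [[0.0015, 0, 0.0035], 0, 0.05]
    - [[0.0015, 0, 0.0037], 0, 0.05]
    - [[0.0015, 0, 0.0037], 0, 0.05]
    - [[0.0015, 0, 0.0037], 0, 0.05]
    - [[0.0015, 0, 0.0037], 0, 0.05]
    - [[0.0015, 0, 0.0037], 0, 0.05]
    - [[0, 0, 0], 0, 0.05]

```text
time_s: 20.93
ee_pos: [0.6447, -0.2053, 0.0709]
eef_rot: [3.105, 0.614, 2.091]
force: [21.7, 17.9, 7.3]
grip_width: 0.0504
grip_force: 14.4
```

```bash
python3 -c "
from h import *
st();wl('k4')
from kin import *
d=np.array([.517,-.856,0]);up=np.array([0,0,1.]);M=np.array([.660,-.206,.095])
for t in (75,80,85,90,95,100):
    s,c=np.sin(np.radians(t)),np.cos(np.radians(t));z=s*d-c*up;pp=c*d+s*up
    for a in (-60,-30,0,30,60,180):
        x=-pp*np.cos(np.radians(a))+np.cross(z,-pp)*np.sin(np.radians(a));O=Ro.from_matrix(np.c_[x,np.cross(z,x),z])
        r=ik(M+d*-.01,O,[[0.1,.6,1.9,4.,1.,a6] for a6 in (-2,0,2)]+[[.3,.6,1.9,3.5,.5,0]])
        if r.cost<.02: print(t,a,np.round(r.x,2),round(r.cost,5))
"
```

```text
t 20.93 l 0.4466 fwd -0.0084 z 0.0709 F lfz [27.8 -4.2  7.3] w 0.0504 q [-0.2   0.55  1.64 -0.76  0.64 -0.18] rot [3.105 0.614 2.091]
end 1976 [-0.0335 -0.0328 -0.0323 -0.0316]
px 299 267
75 -60 [-0.06  0.71  1.85  4.18  1.01  0.05] 0.009
75 -30 [-0.06  0.71  1.85  4.18  1.01  0.57] 0.00901
75 0 [-0.06  0.71  1.85  4.18  1.01  1.09] 0.009
75 30 [-0.06  0.71  1.85  4.18  1.01  1.62] 0.009
75 60 [-0.06  0.71  1.85  4.18  1.01  2.14] 0.009
75 180 [-0.06  0.71  1.85  4.18  1.01 -2.05] 0.009
80 -60 [-0.04  0.75  1.83  4.18  1.11  0.06] 0.00501
80 -30 [-0.04  0.75  1.83  4.18  1.11  0.58] 0.00501
80 0 [-0.04  0.75  1.83  4.18  1.11  1.11] 0.00501
80 30 [-0.04  0.75  1.83  4.18  1.11  1.63] 0.00501
80 60 [-0.04  0.75  1.83  4.18  1.11  2.15] 0.00501
80 180 [-0.04  0.75  1.83  4.18  1.11 -2.04] 0.00501
85 -60 [-0.03  0.8   1.8   4.18  1.21  0.07] 0.00225
85 -30 [-0.03  0.8   1.8   4.18  1.21  0.59] 0.00225
85 0 [-0.03  0.8   1.8   4.18  1.21  1.12] 0.00225
85 30 [-0.03  0.8   1.8   4.18  1.21  1.64] 0.00225
85 60 [-0.03  0.8   1.8   4.18  1.21  2.16] 0.00225
85 180 [-0.03  0.8   1.8   4.18  
[... 213 characters left out ...]
.65] 0.0006
90 60 [-0.02  0.85  1.77  4.18  1.3   2.18] 0.0006
90 180 [-0.02  0.85  1.77  4.18  1.3  -2.01] 0.0006
95 -60 [-0.01  0.91  1.73  4.18  1.4   0.09] 0.0
95 -30 [-0.01  0.91  1.73  4.18  1.4   0.62] 0.0
95 0 [-0.01  0.91  1.73  4.18  1.4   1.14] 0.0
95 30 [-0.01  0.91  1.73  4.18  1.4   1.66] 0.0
95 60 [-0.01  0.91  1.73  4.18  1.4   2.19] 0.0
95 180 [-0.01  0.91  1.73  4.18  1.4  -2.  ] 0.0
100 -60 [-0.01  0.96  1.71  4.14  1.49  0.12] 0.0
100 -30 [-0.01  0.96  1.71  4.14  1.49  0.65] 0.0
100 0 [-0.01  0.96  1.71  4.14  1.49  1.17] 0.0
100 30 [-0.01  0.96  1.71  4.14  1.49  1.69] 0.0
100 60 [-0.01  0.96  1.71  4.14  1.49  2.22] 0.0
100 180 [-0.01  0.96  1.71  4.14  1.49 -1.97] 0.0
```

Emit:
jog_arm:
  rows:
    - [[0, 0.016, 0], 0, 0.05]
    - [[0, 0.0155, 0], 0, 0.05]
    - [[0, 0.005, 0], 0, 0.05]
    - [[-0.0022, 0, -0.0027], 0, 0.05]
    - [[-0.0022, 0, -0.0027], 0, 0.05]
    - [[-0.0022, 0, -0.0027], 0, 0.05]
    - [[-0.0022, 0, -0.0027], 0, 0.05]
    - [[-0.0022, 0, -0.0027], 0, 0.05]
    - [[-0.0022, 0, -0.0027], 0, 0.05]

```text
time_s: 21.73
ee_pos: [0.6663, -0.1928, 0.0843]
eef_rot: [3.131, 0.602, 2.092]
force: [-15.7, -10.2, -15.2]
grip_width: 0.0504
grip_force: 11.5
```

```bash
python3 -c "
from h import *
st();wl('k5')"
```

```text
t 21.73 l 0.4715 fwd -0.008 z 0.0843 F lfz [-18.7   0.6 -15.2] w 0.0504 q [-0.17  0.57  1.55 -0.7   0.73 -0.22] rot [3.131 0.602 2.092]
end 1188 [-0.0335 -0.033  -0.0326 -0.0321]
px 255 247
```

Emit:
jog_arm:
  rows:
    - [[0, -0.016, 0], 0, 0.05]
    - [[0, -0.0155, 0], 0, 0.05]
    - [[0, -0.004, 0], 0, 0.05]
    - [[0.0022, 0, 0.0027], 0, 0.05]
    - [[0.0022, 0, 0.0027], 0, 0.05]
    - [[0.0022, 0, 0.0027], 0, 0.05]
    - [[0.0022, 0, 0.0027], 0, 0.05]
    - [[0.0022, 0, 0.0027], 0, 0.05]
    - [[0.0022, 0, 0.0027], 0, 0.05]

```text
time_s: 22.53
ee_pos: [0.6453, -0.2051, 0.0716]
eef_rot: [3.105, 0.615, 2.091]
force: [14.3, 18.4, 14.5]
grip_width: 0.0504
grip_force: 11.2
```

```bash
python3 -c "
from h import *
st();wl('k6')"
```

```text
t 22.53 l 0.4472 fwd -0.0082 z 0.0716 F lfz [21.7 -8.4 14.5] w 0.0504 q [-0.2   0.55  1.64 -0.76  0.64 -0.18] rot [3.105 0.615 2.091]
end 1965 [-0.0334 -0.0328 -0.0323 -0.0316]
px 298 266
```

Knob strokes slip: pressing from one side only jams the thread. A balanced squeeze with turns about the tool's axis, ratcheted, should roll the plug instead, so I try that.

Emit:
jog_arm:
  rows:
    - [[0.0004, 0.008, -0.005], 0, 0.05]
    - [[0.0003, 0.008, -0.0046], 0, 0.05]
    - [[0, 0, 0], 7, 0.042]
    - [[0, 0, 0], 7, 0.042]
    - [[0, 0, 0], 0, 0.0]
    - [[0, 0, 0], 0, 0.0]
    - [[0, 0, 0], 0, 0.0]
  squeeze: 40

```text
time_s: 23.17
ee_pos: [0.6513, -0.1945, 0.075]
eef_rot: [2.955, 0.584, 1.804]
force: [4.7, 3.3, 1.9]
grip_width: 0.0324
grip_force: 38.3
```

```bash
python3 -c "
from h import *
st();wl('k7')"
```

```text
t 23.17 l 0.4578 fwd -0.0142 z 0.075 F lfz [ 5.7 -0.4  1.9] w 0.0324 q [-0.18  0.55  1.61 -0.74  0.68  0.06] rot [2.955 0.584 1.804]
end 1862 [-0.0334 -0.0327 -0.0322 -0.0316]
px 277 266
```

Emit:
jog_arm:
  rows:
    - [[0, 0, 0], -7, 0.0]
    - [[0, 0, 0], -7, 0.0]
    - [[0, 0, 0], -7, 0.0]
    - [[0, 0, 0], -7, 0.0]

```text
time_s: 23.55
ee_pos: [0.6494, -0.1954, 0.0742]
eef_rot: [-2.987, 0.59, 2.398]
force: [-11.6, 7.1, 4.3]
grip_width: 0.031
grip_force: 42.5
```

```bash
python3 -c "
from h import *
st();print(get_obs()['moment']);wl('k8')"
```

```text
t 23.55 l 0.4557 fwd -0.0144 z 0.0742 F lfz [ -6.3 -12.    4.3] w 0.031 q [-0.18  0.55  1.61 -0.74  0.68 -0.44] rot [-2.987  0.59   2.398]
[ 0.6149092   1.3271872  -2.04563827]
end 2007 [-0.0472 -0.0339 -0.0324 -0.0317]
px 283 268
```

Emit:
jog_arm:
  rows:
    - [[0, 0, 0], 0, 0.042]
    - [[0, 0, 0], 4, 0.042]
    - [[0, 0, 0], 7, 0.042]
    - [[0, 0, 0], 7, 0.042]
    - [[0, 0, 0], 7, 0.0]
    - [[0, 0, 0], 3, 0.0]
    - [[0, 0, 0], 0, 0.0]
    - [[0, 0, 0], 0, 0.0]
    - [[0, 0, 0], -7, 0.0]
    - [[0, 0, 0], -7, 0.0]
    - [[0, 0, 0], -7, 0.0]
    - [[0, 0, 0], -7, 0.0]

```text
time_s: 24.6
ee_pos: [0.6492, -0.1956, 0.0739]
eef_rot: [-2.988, 0.59, 2.396]
force: [-13.6, 7.3, 3.3]
grip_width: 0.0309
grip_force: 42.4
```

Emit:
jog_arm:
  rows:
    - [[0, 0, 0], 0, 0.042]
    - [[0, 0, 0], 4, 0.042]
    - [[0, 0, 0], 7, 0.042]
    - [[0, 0, 0], 7, 0.042]
    - [[0, 0, 0], 7, 0.0]
    - [[0, 0, 0], 3, 0.0]
    - [[0, 0, 0], 0, 0.0]
    - [[0, 0, 0], 0, 0.0]
    - [[0, 0, 0], -7, 0.0]
    - [[0, 0, 0], -7, 0.0]
    - [[0, 0, 0], -7, 0.0]
    - [[0, 0, 0], -7, 0.0]

```text
time_s: 25.6
ee_pos: [0.6494, -0.1956, 0.074]
eef_rot: [-2.99, 0.591, 2.392]
force: [-14.1, 7.1, 3.2]
grip_width: 0.0309
grip_force: 42.4
```

Emit:
jog_arm:
  rows:
    - [[0, 0, 0], 0, 0.042]
    - [[0, 0, 0], 4, 0.042]
    - [[0, 0, 0], 7, 0.042]
    - [[0, 0, 0], 7, 0.042]
    - [[0, 0, 0], 7, 0.0]
    - [[0, 0, 0], 3, 0.0]
    - [[0, 0, 0], 0, 0.0]
    - [[0, 0, 0], 0, 0.0]
    - [[0, 0, 0], -7, 0.0]
    - [[0, 0, 0], -7, 0.0]
    - [[0, 0, 0], -7, 0.0]
    - [[0, 0, 0], -7, 0.0]

```text
time_s: 26.6
ee_pos: [0.6494, -0.1956, 0.0738]
eef_rot: [-2.993, 0.591, 2.388]
force: [-14.0, 7.9, 2.6]
grip_width: 0.031
grip_force: 42.3
```

```bash
python3 -c "
from h import *
st();wl('k9')
o=get_obs()
P=np.load('k9.npy');f=-.517-(P[...,0]*-.516+P[...,1]*.857);l=P[...,0]*.857+P[...,1]*.516
"
```

```text
t 26.6 l 0.4556 fwd -0.0143 z 0.0738 F lfz [ -7.9 -13.9   2.6] w 0.031 q [-0.18  0.56  1.61 -0.74  0.68 -0.43] rot [-2.993  0.591  2.388]
end 2012 [-0.0473 -0.0341 -0.0326 -0.0318]
px 283 268
```

```bash
python3 - <<'E'
from kin import *
up=np.array([0,0,1.]);M=np.array([.660,-.206,.095]);d=np.array([.517,-.856,0])
for t in (45,50,55,60,65,70,75):
    for da in (0,10,20,30,40):
        az=np.radians(-58.9+da);h=np.array([np.cos(az),np.sin(az),0]);s,c=np.sin(np.radians(t)),np.cos(np.radians(t));z=s*h-c*up;pp=c*h+s*up
        o=[]
        O=Ro.from_matrix(np.c_[-pp,np.cross(z,-pp),z])
        for P in (M-d*.02+z*.019, M-d*.1-up*.06+z*.019):
            r=ik(P,O,[[-.1,.5,1.6,-.8,.8,0],[0,.5,1.8,-.9,.8,.3]]);o.append((round(r.cost,5),np.round(r.x[3:],2).tolist()))
        if o[0][0]<1e-4: print(t,da,'z.d %.2f'%(z@d),o)
E
```

```text
45 30 z.d 0.61 [(np.float64(4e-05), [-1.04, 0.18, -0.38]), (np.float64(0.00787), [-1.04, 0.2, -0.29])]
45 40 z.d 0.54 [(np.float64(0.0), [0.12, 0.06, -1.69]), (np.float64(0.00422), [-1.04, 0.02, -0.47])]
```

Emit:
jog_arm:
  rows:
    - [[0, 0, 0], 0, 0.05]
    - [[0, 0, 0], 0, 0.05]
    - [[-0.0025, 0, 0.0032], 7, 0.05]
    - [[-0.0025, 0.007, 0.0032], 7, 0.05]
    - [[0, 0.009, 0], 0, 0.05]
    - [[0, 0.01, 0], 0, 0.05]
    - [[-0.0022, 0, -0.0027], 0, 0.05]
    - [[-0.0022, 0, -0.0027], 0, 0.05]
    - [[-0.0022, 0, -0.0027], 0, 0.05]
    - [[-0.0022, 0, -0.0027], 0, 0.05]
    - [[-0.0022, 0, -0.0027], 0, 0.05]
    - [[-0.0022, 0, -0.0027], 0, 0.05]
  squeeze: 60

```text
time_s: 27.65
ee_pos: [0.6668, -0.1924, 0.0823]
eef_rot: [-3.134, 0.593, 2.096]
force: [-39.0, -21.5, -34.2]
grip_width: 0.0506
grip_force: 29.7
```

```bash
python3 -c "
from h import *
st();wl('k10')"
```

```text
t 27.65 l 0.4722 fwd -0.0081 z 0.0823 F lfz [-44.5  -1.7 -34.2] w 0.0506 q [-0.16  0.58  1.53 -0.69  0.75 -0.23] rot [-3.134  0.593  2.096]
end 1214 [-0.0345 -0.034  -0.0335 -0.033 ]
px 253 250
```

Emit:
jog_arm:
  rows:
    - [[0, -0.018, 0], 0, 0.05]
    - [[0, -0.017, 0], 0, 0.05]
    - [[0, -0.011, 0], 0, 0.05]
    - [[0.0022, 0, 0.0027], 0, 0.05]
    - [[0.0022, 0, 0.0027], 0, 0.05]
    - [[0.0022, 0, 0.0027], 0, 0.05]
    - [[0.0022, 0, 0.0027], 0, 0.05]
    - [[0.0022, 0, 0.0027], 0, 0.05]
    - [[0.0022, 0, 0.0027], 0, 0.05]

```text
time_s: 28.45
ee_pos: [0.6455, -0.206, 0.0769]
eef_rot: [3.101, 0.617, 2.095]
force: [22.4, 29.2, 19.7]
grip_width: 0.0506
grip_force: 17.7
```

```bash
python3 -c "
from h import *
st();wl('k11')"
```

```text
t 28.45 l 0.4469 fwd -0.0073 z 0.0769 F lfz [ 34.2 -13.5  19.7] w 0.0506 q [-0.2   0.54  1.64 -0.75  0.64 -0.2 ] rot [3.101 0.617 2.095]
end 1872 [-0.0336 -0.033  -0.0324 -0.0318]
px 298 256
```

Emit:
jog_arm:
  rows:
    - [[0, 0.018, 0], 0, 0.05]
    - [[0, 0.017, 0], 0, 0.05]
    - [[0, 0.0135, 0], 0, 0.05]
    - [[-0.0022, 0, -0.0027], 0, 0.05]
    - [[-0.0022, 0, -0.0027], 0, 0.05]
    - [[-0.0022, 0, -0.0027], 0, 0.05]
    - [[-0.0022, 0, -0.0027], 0, 0.05]
    - [[-0.0022, 0, -0.0027], 0, 0.05]
    - [[-0.0022, 0, -0.0027], 0, 0.05]

```text
time_s: 29.25
ee_pos: [0.6673, -0.192, 0.0814]
eef_rot: [-3.13, 0.591, 2.096]
force: [-53.0, -20.4, -28.4]
grip_width: 0.0507
grip_force: 42.1
```

```bash
python3 -c "
from h import *
st();wl('k12')"
```

```text
t 29.25 l 0.4728 fwd -0.0081 z 0.0814 F lfz [-55.9  -9.9 -28.4] w 0.0507 q [-0.16  0.59  1.53 -0.69  0.76 -0.23] rot [-3.13   0.591  2.096]
end 1280 [-0.0351 -0.0346 -0.0341 -0.0336]
px 252 250
```

Emit:
jog_arm:
  rows:
    - [[0.005, -0.012, 0.002], 0, 0.05]
    - [[0.005, -0.0125, 0.002], 0, 0.05]
    - [[0.0052, 0, 0.0025], 0, 0.05]
    - [[0, 0, 0], 7, 0.038]
    - [[0, 0, 0], 7, 0.038]
  squeeze: 60

```text
time_s: 29.72
ee_pos: [0.6546, -0.1919, 0.0776]
eef_rot: [2.953, 0.582, 1.795]
force: [-1.1, 0.2, -0.4]
grip_width: 0.0404
grip_force: 0.2
```

```bash
python3 -c "
from h import *
st();wl('k13')"
```

```text
t 29.72 l 0.462 fwd -0.0148 z 0.0776 F lfz [-0.9 -0.8 -0.4] w 0.0404 q [-0.17  0.56  1.6  -0.73  0.69  0.06] rot [2.953 0.582 1.795]
end 1874 [-0.0345 -0.0339 -0.0335 -0.0328]
px 270 264
```

Emit:
jog_arm:
  rows:
    - [[0, 0, 0], 0, 0.0]
    - [[0, 0, 0], 0, 0.0]
    - [[0, 0, 0], -7, 0.0]
    - [[0, 0, 0], -7, 0.0]
    - [[0, 0, 0], -7, 0.0]
    - [[0, 0, 0], -7, 0.0]
    - [[0, 0, 0], 0, 0.038]
    - [[0, 0, 0], 7, 0.038]
    - [[0, 0, 0], 7, 0.038]
    - [[0, 0, 0], 7, 0.038]
    - [[0, 0, 0], 7, 0.0]
    - [[0, 0, 0], 0, 0.0]

```text
time_s: 30.77
ee_pos: [0.6545, -0.1923, 0.0779]
eef_rot: [2.953, 0.582, 1.796]
force: [0.5, -0.7, 0.2]
grip_width: 0.0315
grip_force: 58.1
```

Emit:
jog_arm:
  rows:
    - [[0, 0, 0], 0, 0.0]
    - [[0, 0, 0], 0, 0.0]
    - [[0, 0, 0], -7, 0.0]
    - [[0, 0, 0], -7, 0.0]
    - [[0, 0, 0], -7, 0.0]
    - [[0, 0, 0], -7, 0.0]
    - [[0, 0, 0], 0, 0.038]
    - [[0, 0, 0], 7, 0.038]
    - [[0, 0, 0], 7, 0.038]
    - [[0, 0, 0], 7, 0.038]
    - [[0, 0, 0], 7, 0.038]
    - [[0, 0, 0], 0, 0.038]

```text
time_s: 31.77
ee_pos: [0.6538, -0.1927, 0.0775]
eef_rot: [2.954, 0.582, 1.796]
force: [0.9, 0.8, 1.0]
grip_width: 0.0381
grip_force: 0.0
```

```bash
python3 -c "
from h import *
st();wl('k14')
a,b=np.load('k13.npy'),np.load('k14.npy')
for P in (a,b):
    f=-.517-(P[...,0]*-.516+P[...,1]*.857);l=P[...,0]*.857+P[...,1]*.516
    k=(abs(P[...,2]-.094)<.009)&(abs(l-.458)<.009)&(f<-.028)&(f>-.04);A=np.c_[np.ones(k.sum()),l[k]-.459,P[...,2][k]-.095];print(k.sum(),np.round(np.linalg.lstsq(A,f[k],rcond=None)[0],4))
i,j=[cv2.imread('pics/%s.png'%n) for n in ('k13','k14')]
cv2.imwrite('pics/cmp.png',np.clip(np.hstack([i,j])[100:]*3.,0,255)[:, ::2][::2].astype(np.uint8))
print(i.shape,j.shape)"
```

```text
t 31.77 l 0.4609 fwd -0.0145 z 0.0775 F lfz [ 1.2 -0.2  1. ] w 0.0381 q [-0.17  0.56  1.6  -0.73  0.69  0.06] rot [2.954 0.582 1.796]
end 1859 [-0.0345 -0.0339 -0.0334 -0.0327]
px 272 263
890 [-0.0333 -0.0307  0.0372]
897 [-0.0332 -0.0308  0.0349]
(500, 650, 3) (500, 650, 3)
```

```bash
python3 -c "
from h import *
for n in ['w2','k1','k2','k3','k4','k5','k6','k7','k9','k10','k11','k12','k13','k14']:
    P=np.load(n+'.npy')
    f=-.517-(P[...,0]*-.516+P[...,1]*.857);l=P[...,0]*.857+P[...,1]*.516
    k=(abs(P[...,2]-.094)<.011)&(abs(l-.459)<.011)&(f<-.027)&(f>-.04)
    c=np.median(l[k]),np.median(P[...,2][k])
    # boss / flange reference: ring points near mouth above the knob; hood/front face plane
    q=(abs(P[...,2]-.125)<.03)&(abs(l-.459)<.09)&(f>.02)&(f<.045)
    # tray rim reference
    t=(abs(P[...,2]-.022)<.004)&(abs(l-.459)<.04)&(f<-.125)&(f>-.16)
    print(n,k.sum(),np.round([np.median(f[k]),np.percentile(f[k],10),*c],4),'face',q.sum(),np.round(np.median(f[q]),4) if q.sum() else 0,'tray',t.sum(),np.round(np.percentile(f[t],[5,95]),4) if t.sum() else 0)
"
```

```text
w2 158 [-0.0313 -0.0323  0.4589  0.0956] face 2730 0.0369 tray 336 [-0.1423 -0.1347]
k1 1018 [-0.0316 -0.0325  0.4601  0.0961] face 5338 0.0375 tray 952 [-0.1368 -0.1334]
k2 1469 [-0.0315 -0.0324  0.4583  0.0954] face 4534 0.0364 tray 286 [-0.1345 -0.133 ]
k3 999 [-0.0321 -0.033   0.4604  0.0964] face 5150 0.0374 tray 892 [-0.1368 -0.1334]
k4 1456 [-0.0319 -0.0328  0.4578  0.0954] face 4717 0.0367 tray 0 0
k5 1058 [-0.0322 -0.033   0.4601  0.0969] face 5150 0.0374 tray 0 0
k6 1454 [-0.0319 -0.0329  0.458   0.0952] face 4761 0.0367 tray 0 0
k7 1387 [-0.0319 -0.0329  0.4589  0.0958] face 3599 0.0368 tray 2551 [-0.1415 -0.1339]
k9 1386 [-0.032  -0.0331  0.4582  0.0952] face 3150 0.0364 tray 2763 [-0.1417 -0.1339]
k10 1011 [-0.0331 -0.034   0.4605  0.0971] face 5063 0.0374 tray 0 0
k11 1364 [-0.0321 -0.0331  0.458   0.0955] face 4915 0.037 tray 0 0
k12 1070 [-0.0337 -0.0346  0.4605  0.097 ] face 5014 0.0374 tray 0 0
k13 1393 [-0.0331 -0.0341  0.4592  0.0961] face 3980 0.0369 tray 2672 [-0.1415 -0.1339]
k14 1381 [-0.033  -0.034   0.4593  0.0959] face 3770 0.0369 tray 2601 [-0.1415 -0.1339]
```

View pics/cmp.png

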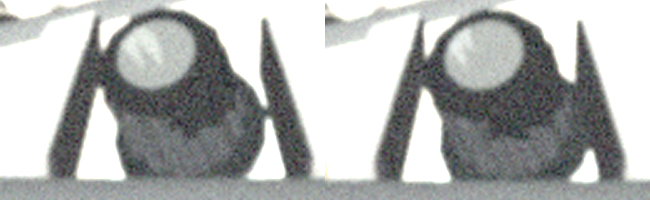

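The two crops show the same end-disc streaks, so twisting does nothing. But depth against the face shows 1.8 mm of travel (about 0.2 turn) since the start, all from the hard strokes. I carry on with hard, longer strokes.

Emit:
jog_arm:
  rows:
    - [[0.0048, 0, 0.007], -7, 0.05]
    - [[0.0048, 0, 0.007], -7, 0.05]
    - [[0, 0.009, 0], 0, 0.05]
    - [[0, 0.009, 0], 0, 0.05]
    - [[0, 0.0075, 0], 0, 0.05]
    - [[-0.0022, 0, -0.0034], 0, 0.05]
    - [[-0.0022, 0, -0.0034], 0, 0.05]
    - [[-0.0022, 0, -0.0034], 0, 0.05]
    - [[-0.0022, 0, -0.0034], 0, 0.05]
    - [[-0.0022, 0, -0.0034], 0, 0.05]
    - [[-0.0022, 0, -0.0034], 0, 0.05]
    - [[-0.0022, 0, -0.0034], 0, 0.05]

```text
time_s: 32.82
ee_pos: [0.6641, -0.1842, 0.0779]
eef_rot: [-3.128, 0.591, 2.093]
force: [-45.4, -41.1, -41.0]
grip_width: 0.0507
grip_force: 29.7
```

Emit:
jog_arm:
  rows:
    - [[-0.0022, 0, -0.0034], 0, 0.05]
    - [[0, -0.018, 0], 0, 0.05]
    - [[0, -0.018, 0], 0, 0.05]
    - [[0, -0.0165, 0], 0, 0.05]
    - [[0.0022, 0, 0.0034], 0, 0.05]
    - [[0.0022, 0, 0.0034], 0, 0.05]
    - [[0.0022, 0, 0.0034], 0, 0.05]
    - [[0.0022, 0, 0.0034], 0, 0.05]
    - [[0.0022, 0, 0.0034], 0, 0.05]
    - [[0.0022, 0, 0.0034], 0, 0.05]
    - [[0.0022, 0, 0.0034], 0, 0.05]
    - [[0.0022, 0, 0.0034], 0, 0.05]

```text
time_s: 33.82
ee_pos: [0.6414, -0.2009, 0.0672]
eef_rot: [3.099, 0.617, 2.091]
force: [22.7, 29.1, 21.6]
grip_width: 0.0502
grip_force: 17.7
```

```bash
cat >> h.py <<'E'
def prog():
    T=pose();p=camera('wrist');P=cloud(p,T);f=-.517-(P[...,0]*-.516+P[...,1]*.857);l=P[...,0]*.857+P[...,1]*.516
    k=(abs(P[...,2]-.094)<.011)&(abs(l-.459)<.013)&(f<-.027)&(f>-.048)
    q=(abs(P[...,2]-.125)<.03)&(abs(l-.459)<.09)&(f>.02)&(f<.045)
    print('adv mm',np.round(1000*(np.median(f[q])-np.median(f[k])-.0682),2),'end',np.round(np.median(f[k]),4),k.sum())
E
python3 -c "
from h import *
st();prog()"
```

```text
t 33.82 l 0.446 fwd -0.0138 z 0.0672 F lfz [ 34.4 -13.2  21.6] w 0.0502 q [-0.19  0.54  1.66 -0.78  0.62 -0.16] rot [3.099 0.617 2.091]
adv mm 1.7 end -0.0338 1882
```

Emit:
jog_arm:
  rows:
    - [[0, 0.018, 0], 0, 0.05]
    - [[0, 0.018, 0], 0, 0.05]
    - [[0, 0.0165, 0], 0, 0.05]
    - [[-0.0022, 0, -0.0034], 0, 0.05]
    - [[-0.0022, 0, -0.0034], 0, 0.05]
    - [[-0.0022, 0, -0.0034], 0, 0.05]
    - [[-0.0022, 0, -0.0034], 0, 0.05]
    - [[-0.0022, 0, -0.0034], 0, 0.05]
    - [[-0.0022, 0, -0.0034], 0, 0.05]
    - [[-0.0022, 0, -0.0034], 0, 0.05]
    - [[-0.0022, 0, -0.0034], 0, 0.05]

```text
time_s: 34.78
ee_pos: [0.6638, -0.1842, 0.0816]
eef_rot: [-3.128, 0.59, 2.093]
force: [-44.7, -46.7, -46.6]
grip_width: 0.0508
grip_force: 30.9
```

```bash
python3 -c "
from h import *
st();prog()"
```

```text
t 34.78 l 0.4738 fwd -0.0166 z 0.0816 F lfz [-62.4  17.  -46.6] w 0.0508 q [-0.15  0.58  1.54 -0.7   0.77 -0.22] rot [-3.128  0.59   2.093]
adv mm 4.19 end -0.0351 1169
```

Emit:
jog_arm:
  rows:
    - [[0, -0.018, 0], 0, 0.05]
    - [[0, -0.018, 0], 0, 0.05]
    - [[0, -0.0185, 0], 0, 0.05]
    - [[0.0022, 0, 0.0034], 0, 0.05]
    - [[0.0022, 0, 0.0034], 0, 0.05]
    - [[0.0022, 0, 0.0034], 0, 0.05]
    - [[0.0022, 0, 0.0034], 0, 0.05]
    - [[0.0022, 0, 0.0034], 0, 0.05]
    - [[0.0022, 0, 0.0034], 0, 0.05]
    - [[0.0022, 0, 0.0034], 0, 0.05]
    - [[0.0022, 0, 0.0034], 0, 0.05]

```text
time_s: 35.75
ee_pos: [0.6414, -0.2011, 0.0685]
eef_rot: [3.095, 0.619, 2.091]
force: [27.5, 35.7, 24.2]
grip_width: 0.0508
grip_force: 21.5
```

Emit:
jog_arm:
  rows:
    - [[0, 0.018, 0], 0, 0.05]
    - [[0, 0.018, 0], 0, 0.05]
    - [[0, 0.0195, 0], 0, 0.05]
    - [[-0.0022, 0, -0.0034], 0, 0.05]
    - [[-0.0022, 0, -0.0034], 0, 0.05]
    - [[-0.0022, 0, -0.0034], 0, 0.05]
    - [[-0.0022, 0, -0.0034], 0, 0.05]
    - [[-0.0022, 0, -0.0034], 0, 0.05]
    - [[-0.0022, 0, -0.0034], 0, 0.05]
    - [[-0.0022, 0, -0.0034], 0, 0.05]
    - [[-0.0022, 0, -0.0034], 0, 0.05]

```text
time_s: 36.67
ee_pos: [0.664, -0.184, 0.0811]
eef_rot: [-3.126, 0.589, 2.093]
force: [-47.2, -48.8, -46.8]
grip_width: 0.051
grip_force: 32.6
```

```bash
python3 -c "
from h import *
st();prog()"
```

```text
t 36.67 l 0.4741 fwd -0.0167 z 0.0811 F lfz [-65.6  17.5 -46.8] w 0.051 q [-0.15  0.58  1.54 -0.7   0.77 -0.22] rot [-3.126  0.589  2.093]
adv mm 4.76 end -0.0356 1181
```

Emit:
jog_arm:
  rows:
    - [[0, -0.018, 0], 0, 0.05]
    - [[-0.0025, -0.018, 0.0017], 0, 0.05]
    - [[0, -0.0195, 0], 0, 0.05]
    - [[0.0022, 0, 0.0034], 0, 0.05]
    - [[0.0022, 0, 0.0034], 0, 0.05]
    - [[0.0022, 0, 0.0034], 0, 0.05]
    - [[0.0022, 0, 0.0034], 0, 0.05]
    - [[0.0022, 0, 0.0034], 0, 0.05]
    - [[0.0022, 0, 0.0034], 0, 0.05]
    - [[0.0022, 0, 0.0034], 0, 0.05]
    - [[0.0022, 0, 0.0034], 0, 0.05]

```text
time_s: 37.63
ee_pos: [0.6432, -0.2035, 0.0687]
eef_rot: [3.094, 0.619, 2.091]
force: [28.7, 36.7, 26.7]
grip_width: 0.0507
grip_force: 22.1
```

Emit:
jog_arm:
  rows:
    - [[0, 0.018, 0], 0, 0.05]
    - [[0, 0.018, 0], 0, 0.05]
    - [[0, 0.0195, 0], 0, 0.05]
    - [[-0.0022, 0, -0.0034], 0, 0.05]
    - [[-0.0022, 0, -0.0034], 0, 0.05]
    - [[-0.0022, 0, -0.0034], 0, 0.05]
    - [[-0.0022, 0, -0.0034], 0, 0.05]
    - [[-0.0022, 0, -0.0034], 0, 0.05]
    - [[-0.0022, 0, -0.0034], 0, 0.05]
    - [[-0.0022, 0, -0.0034], 0, 0.05]
    - [[-0.0022, 0, -0.0034], 0, 0.05]

```text
time_s: 38.55
ee_pos: [0.6653, -0.1867, 0.0808]
eef_rot: [-3.125, 0.589, 2.093]
force: [-48.9, -43.1, -40.2]
grip_width: 0.0509
grip_force: 31.8
```

```bash
python3 -c "
from h import *
st();prog()"
```

```text
t 38.55 l 0.4738 fwd -0.0137 z 0.0808 F lfz [-64.1  11.6 -40.2] w 0.0509 q [-0.15  0.59  1.53 -0.69  0.77 -0.22] rot [-3.125  0.589  2.093]
adv mm 5.36 end -0.0362 1158
```

Emit:
jog_arm:
  rows:
    - [[0, -0.018, 0], 0, 0.05]
    - [[0, -0.018, 0], 0, 0.05]
    - [[0, -0.0195, 0], 0, 0.05]
    - [[0.0022, 0, 0.0034], 0, 0.05]
    - [[0.0022, 0, 0.0034], 0, 0.05]
    - [[0.0022, 0, 0.0034], 0, 0.05]
    - [[0.0022, 0, 0.0034], 0, 0.05]
    - [[0.0022, 0, 0.0034], 0, 0.05]
    - [[0.0022, 0, 0.0034], 0, 0.05]
    - [[0.0022, 0, 0.0034], 0, 0.05]
    - [[0.0022, 0, 0.0034], 0, 0.05]

```text
time_s: 39.52
ee_pos: [0.6432, -0.2035, 0.0687]
eef_rot: [3.094, 0.619, 2.091]
force: [28.2, 37.4, 23.6]
grip_width: 0.0504
grip_force: 22.0
```

Emit:
jog_arm:
  rows:
    - [[0, 0.018, 0], 0, 0.05]
    - [[0, 0.018, 0], 0, 0.05]
    - [[0, 0.0195, 0], 0, 0.05]
    - [[-0.0022, 0, -0.0034], 0, 0.05]
    - [[-0.0022, 0, -0.0034], 0, 0.05]
    - [[-0.0022, 0, -0.0034], 0, 0.05]
    - [[-0.0022, 0, -0.0034], 0, 0.05]
    - [[-0.0022, 0, -0.0034], 0, 0.05]
    - [[-0.0022, 0, -0.0034], 0, 0.05]
    - [[-0.0022, 0, -0.0034], 0, 0.05]
    - [[-0.0022, 0, -0.0034], 0, 0.05]

```text
time_s: 40.43
ee_pos: [0.6653, -0.1867, 0.0808]
eef_rot: [-3.126, 0.589, 2.093]
force: [-47.1, -48.7, -49.9]
grip_width: 0.051
grip_force: 33.2
```

```bash
python3 -c "
from h import *
st();prog()"
```

```text
t 40.43 l 0.4738 fwd -0.0137 z 0.0808 F lfz [-65.5  17.4 -49.9] w 0.051 q [-0.15  0.59  1.53 -0.69  0.77 -0.22] rot [-3.126  0.589  2.093]
adv mm 5.84 end -0.0367 1157
```

Emit:
jog_arm:
  rows:
    - [[0, -0.018, 0], 0, 0.05]
    - [[0, -0.018, 0], 0, 0.05]
    - [[0, -0.021, 0], 0, 0.05]
    - [[0.0022, 0, 0.0034], 0, 0.05]
    - [[0.0022, 0, 0.0034], 0, 0.05]
    - [[0.0022, 0, 0.0034], 0, 0.05]
    - [[0.0022, 0, 0.0034], 0, 0.05]
    - [[0.0022, 0, 0.0034], 0, 0.05]
    - [[0.0022, 0, 0.0034], 0, 0.05]
    - [[0.0022, 0, 0.0034], 0, 0.05]
    - [[0.0022, 0, 0.0034], 0, 0.05]

```text
time_s: 41.4
ee_pos: [0.6431, -0.2036, 0.0697]
eef_rot: [3.091, 0.62, 2.091]
force: [29.9, 43.7, 32.0]
grip_width: 0.0507
grip_force: 25.2
```

Emit:
jog_arm:
  rows:
    - [[0, 0.018, 0], 0, 0.05]
    - [[0, 0.018, 0], 0, 0.05]
    - [[0, 0.021, 0], 0, 0.05]
    - [[-0.0022, 0, -0.0034], 0, 0.05]
    - [[-0.0022, 0, -0.0034], 0, 0.05]
    - [[-0.0022, 0, -0.0034], 0, 0.05]
    - [[-0.0022, 0, -0.0034], 0, 0.05]
    - [[-0.0022, 0, -0.0034], 0, 0.05]
    - [[-0.0022, 0, -0.0034], 0, 0.05]
    - [[-0.0022, 0, -0.0034], 0, 0.05]
    - [[-0.0022, 0, -0.0034], 0, 0.05]

```text
time_s: 42.32
ee_pos: [0.6654, -0.1866, 0.0808]
eef_rot: [-3.126, 0.589, 2.093]
force: [-48.4, -43.4, -44.3]
grip_width: 0.0507
grip_force: 33.0
```

```bash
python3 -c "
from h import *
st();prog()"
```

```text
t 42.32 l 0.4739 fwd -0.0138 z 0.0808 F lfz [-63.9  12.3 -44.3] w 0.0507 q [-0.15  0.59  1.53 -0.69  0.77 -0.22] rot [-3.126  0.589  2.093]
adv mm 6.45 end -0.0374 1139
```

Emit:
jog_arm:
  rows:
    - [[0, -0.018, 0], 0, 0.05]
    - [[0, -0.018, 0], 0, 0.05]
    - [[0, -0.021, 0], 0, 0.05]
    - [[0.0022, 0, 0.0034], 0, 0.05]
    - [[0.0022, 0, 0.0034], 0, 0.05]
    - [[0.0022, 0, 0.0034], 0, 0.05]
    - [[0.0022, 0, 0.0034], 0, 0.05]
    - [[0.0022, 0, 0.0034], 0, 0.05]
    - [[0.0022, 0, 0.0034], 0, 0.05]
    - [[0.0022, 0, 0.0034], 0, 0.05]
    - [[0.0022, 0, 0.0034], 0, 0.05]

```text
time_s: 43.28
ee_pos: [0.643, -0.2035, 0.0696]
eef_rot: [3.091, 0.62, 2.091]
force: [31.8, 42.8, 29.6]
grip_width: 0.0507
grip_force: 25.1
```

Emit:
jog_arm:
  rows:
    - [[0, 0.018, 0], 0, 0.05]
    - [[0, 0.018, 0], 0, 0.05]
    - [[0, 0.021, 0], 0, 0.05]
    - [[-0.0022, 0, -0.0034], 0, 0.05]
    - [[-0.0022, 0, -0.0034], 0, 0.05]
    - [[-0.0022, 0, -0.0034], 0, 0.05]
    - [[-0.0022, 0, -0.0034], 0, 0.05]
    - [[-0.0022, 0, -0.0034], 0, 0.05]
    - [[-0.0022, 0, -0.0034], 0, 0.05]
    - [[-0.0022, 0, -0.0034], 0, 0.05]
    - [[-0.0022, 0, -0.0034], 0, 0.05]

```text
time_s: 44.2
ee_pos: [0.6654, -0.1865, 0.0808]
eef_rot: [-3.126, 0.589, 2.093]
force: [-48.1, -45.9, -51.0]
grip_width: 0.0511
grip_force: 33.7
```

```bash
python3 -c "
from h import *
st();prog()"
```

```text
t 44.2 l 0.474 fwd -0.0139 z 0.0808 F lfz [-64.9  14.5 -51. ] w 0.0511 q [-0.15  0.59  1.53 -0.69  0.77 -0.22] rot [-3.126  0.589  2.093]
adv mm 7.18 end -0.0381 1133
```

Emit:
jog_arm:
  rows:
    - [[0, -0.018, 0], 0, 0.05]
    - [[0, -0.018, 0], 0, 0.05]
    - [[0, -0.021, 0], 0, 0.05]
    - [[0.0022, 0, 0.0034], 0, 0.05]
    - [[0.0022, 0, 0.0034], 0, 0.05]
    - [[0.0022, 0, 0.0034], 0, 0.05]
    - [[0.0022, 0, 0.0034], 0, 0.05]
    - [[0.0022, 0, 0.0034], 0, 0.05]
    - [[0.0022, 0, 0.0034], 0, 0.05]
    - [[0.0022, 0, 0.0034], 0, 0.05]
    - [[0.0022, 0, 0.0034], 0, 0.05]

```text
time_s: 45.17
ee_pos: [0.6427, -0.2032, 0.0693]
eef_rot: [3.092, 0.619, 2.091]
force: [29.3, 43.1, 30.9]
grip_width: 0.0507
grip_force: 24.7
```

Emit:
jog_arm:
  rows:
    - [[0, 0.018, 0], 0, 0.05]
    - [[0, 0.018, 0], 0, 0.05]
    - [[0, 0.021, 0], 0, 0.05]
    - [[-0.0022, 0, -0.0034], 0, 0.05]
    - [[-0.0022, 0, -0.0034], 0, 0.05]
    - [[-0.0022, 0, -0.0034], 0, 0.05]
    - [[-0.0022, 0, -0.0034], 0, 0.05]
    - [[-0.0022, 0, -0.0034], 0, 0.05]
    - [[-0.0022, 0, -0.0034], 0, 0.05]
    - [[-0.0022, 0, -0.0034], 0, 0.05]
    - [[-0.0022, 0, -0.0034], 0, 0.05]

```text
time_s: 46.08
ee_pos: [0.6653, -0.1861, 0.0804]
eef_rot: [-3.126, 0.588, 2.093]
force: [-49.9, -37.0, -45.1]
grip_width: 0.0505
grip_force: 33.8
```

Emit:
jog_arm:
  rows:
    - [[0, -0.013, 0], 0, 0.05]
    - [[0.0054, -0.013, 0.0057], 0, 0.05]
    - [[0.0054, 0, 0.0056], 0, 0.05]
    - [[0, 0, 0], 0, 0.05]

```text
time_s: 46.42
ee_pos: [0.6557, -0.1909, 0.0768]
eef_rot: [3.122, 0.607, 2.092]
force: [-0.3, -0.2, 0.7]
grip_width: 0.0501
grip_force: 0.0
```

```bash
python3 -c "
from h import *
st();prog()"
```

```text
t 46.42 l 0.4634 fwd -0.0151 z 0.0768 F lfz [-0.3  0.   0.7] w 0.0501 q [-0.17  0.56  1.59 -0.73  0.69 -0.19] rot [3.122 0.607 2.092]
adv mm 6.89 end -0.038 1824
```

Emit:
jog_arm:
  rows:
    - [[0, -0.004, 0], 0, 0.036]
    - [[0, 0, 0], 0, 0.0]
    - [[0, 0, 0], 0, 0.0]
    - [[0, 0, 0], 0, 0.0]
    - [[0.0041, 0, -0.0028], 0, 0.0]
    - [[0.0041, 0, -0.0028], 0, 0.0]
    - [[0.0041, 0, -0.0028], 0, 0.0]
    - [[0, 0, 0], 0, 0.0]
  squeeze: 40

```text
time_s: 47.13
ee_pos: [0.6442, -0.1794, 0.0773]
eef_rot: [3.121, 0.607, 2.093]
force: [-0.0, -0.0, -1.7]
grip_width: 0.0301
grip_force: 40.0
```

```bash
python3 -c "
from h import *
st();prog()"
```

```text
t 47.13 l 0.4595 fwd -0.0308 z 0.0773 F lfz [-0.   0.  -1.7] w 0.0301 q [-0.15  0.54  1.63 -0.75  0.69 -0.16] rot [3.121 0.607 2.093]
adv mm 3.57 end -0.0392 703
```

Emit:
jog_arm:
  rows:
    - [[0.0054, 0, -0.0037], 0, 0.0]
    - [[0.0054, 0, -0.0037], 0, 0.0]
    - [[0.0054, 0, -0.0037], 0, 0.0]
    - [[0.0054, 0, -0.0037], 0, 0.0]
    - [[0.0054, 0, -0.0037], 0, 0.0]
    - [[0.0054, 0, -0.0037], 0, 0.0]
    - [[0.0054, 0, -0.0037], 0, 0.0]
    - [[0.0054, 0, -0.0037], 0, 0.0]
    - [[0, 0, 0], 0, 0.0]

```text
time_s: 47.93
ee_pos: [0.6177, -0.1343, 0.0772]
eef_rot: [3.121, 0.607, 2.093]
force: [-0.5, 0.2, -2.1]
grip_width: 0.0305
grip_force: 40.0
```

```bash
python3 - <<'E'
from h import *
st();T=pose();p=camera('side');P=cloud(p);cv2.imwrite('pics/s5.png',cv2.cvtColor(cv2.resize(p['image'][170:270,140:290],None,fx=5,fy=5,interpolation=cv2.INTER_CUBIC),cv2.COLOR_RGB2BGR))
f=-.517-(P[...,0]*-.516+P[...,1]*.857);l=P[...,0]*.857+P[...,1]*.516
k=(P[...,2]>.06)&(P[...,2]<.13)&(abs(l-.462)<.035)&(f>-.13)&(f<.02)
for a in np.arange(-.13,.02,.01):
    q=k&(f>a)&(f<a+.01)
    if q.sum()>2: print(round(a+.005,3),q.sum(),np.round(np.percentile(P[q][:,2],[3,50,97]),3))
for l_ in ('plug_knob','plug_tip'):
    for r in spot_point(l_,p)[:1]: print(l_,r['p'],r['at'][0]*560,r['at'][1]*420)
E
```

```text
t 47.93 l 0.46 fwd -0.0832 z 0.0772 F lfz [-0.4 -0.4 -2.1] w 0.0305 q [-0.07  0.48  1.72 -0.78  0.71 -0.05] rot [3.121 0.607 2.093]
-0.125 20 [0.114 0.124 0.129]
-0.115 56 [0.102 0.121 0.13 ]
-0.105 95 [0.086 0.113 0.128]
-0.095 90 [0.078 0.102 0.114]
-0.085 64 [0.079 0.097 0.106]
-0.075 55 [0.082 0.098 0.111]
-0.065 44 [0.083 0.096 0.106]
-0.055 39 [0.081 0.095 0.104]
-0.045 33 [0.088 0.097 0.103]
-0.035 38 [0.084 0.098 0.105]
-0.025 38 [0.086 0.097 0.104]
-0.015 20 [0.086 0.097 0.106]
0.005 68 [0.078 0.098 0.118]
0.015 94 [0.076 0.106 0.119]
plug_knob 0.58 227.808 217.308
plug_tip 0.79 194.82399999999998 219.282
```

View pics/s5.png

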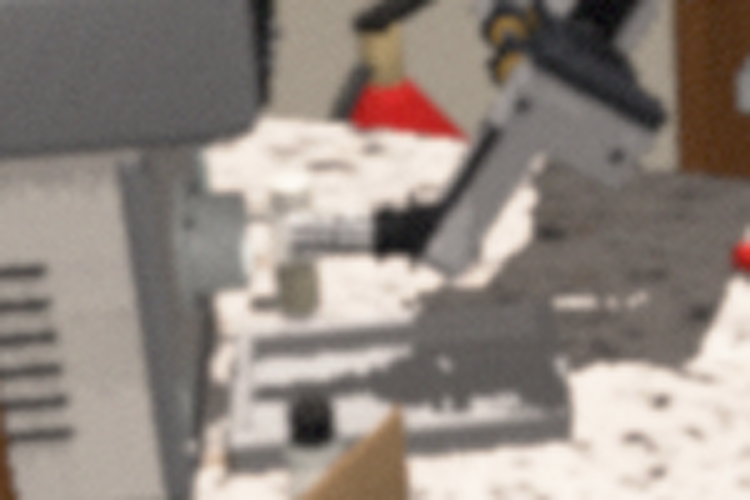

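The crop shows the strainer wholly clear of the boss, its tip at (290,230) and the boss face at (245,240), with the plug level in the fingers over the tray. I lower it into the tray.

Emit:
jog_arm:
  rows:
    - [[0.0054, 0, 0.0078], 0, 0.0]
    - [[0.0054, 0, 0.0078], 0, 0.0]
    - [[0.0054, 0, 0.0078], 0, 0.0]
    - [[0.0054, 0, 0.0078], 0, 0.0]
    - [[0.0054, 0, 0.0078], 0, 0.0]
    - [[0.0054, 0, 0.0078], 0, 0.0]
    - [[0.0054, 0, 0.0078], 0, 0.0]
    - [[0, 0, 0], 0, 0.0]
    - [[0, 0, 0], 0, 0.0]

```text
time_s: 48.83
ee_pos: [0.619, -0.1349, 0.0103]
eef_rot: [3.122, 0.607, 2.092]
force: [0.9, 0.2, -2.4]
grip_width: 0.03
grip_force: 40.0
```

```bash
python3 -c "
from h import *
st()"
```

```text
t 48.83 l 0.4609 fwd -0.082 z 0.0103 F lfz [ 0.9  0.3 -2.4] w 0.03 q [-0.08  0.6   1.73 -0.9   0.63  0.1 ] rot [3.122 0.607 2.092]
```

Emit:
jog_arm:
  rows:
    - [[0.0008, 0, 0.0012], 0, 0.0]
    - [[0, 0, 0], 0, 0.034]
    - [[0, 0, 0], 0, 0.05]
    - [[0, 0, 0], 0, 0.05]
    - [[0, 0, 0], 0, 0.05]
    - [[0, 0, 0], 0, 0.05]
  squeeze: 5

```text
time_s: 49.33
ee_pos: [0.6193, -0.135, 0.0096]
eef_rot: [3.12, 0.608, 2.092]
force: [0.8, -0.4, 0.2]
grip_width: 0.0501
grip_force: 0.0
```

Emit:
jog_arm:
  rows:
    - [[0, 0, -0.015], 0, 0.05]
    - [[0, 0, -0.025], 0, 0.05]
    - [[0, 0, -0.03], 0, 0.05]
    - [[0, 0, -0.03], 0, 0.05]
    - [[0, 0, -0.03], 0, 0.05]
    - [[0, 0, -0.03], 0, 0.05]
    - [[0, 0, 0], 0, 0.05]
    - [[0, 0, 0], 0, 0.05]

```text
time_s: 50.0
ee_pos: [0.5713, -0.0568, 0.1421]
eef_rot: [3.118, 0.609, 2.091]
force: [0.5, -0.6, 0.4]
grip_width: 0.0501
grip_force: 0.0
```

```bash
python3 - <<'E'
from h import *
st();T=pose();p=camera('wrist');P=cloud(p,T);I=p['image'].sum(-1)
f=-.517-(P[...,0]*-.516+P[...,1]*.857);l=P[...,0]*.857+P[...,1]*.516
k=(P[...,2]>.008)&(P[...,2]<.05)&(abs(l-.459)<.045)&(f>-.128)&(f<.01)
print(k.sum(),'f',np.round(np.percentile(f[k],[1,99]),3),'l',np.round(np.percentile(l[k],[1,99]),3),'zmax',np.round(np.percentile(P[k][:,2],99),3))
for l_ in ('plug_knob','plug_tip','tray_centre'):
    for r in spot_point(l_,p)[:1]:
        u,v=r['at'][0]*560,r['at'][1]*420;x=pt(p,u,v,T);print(l_,round(r['p'],2),int(u),int(v),'fwd',round(-.517-x[:2]@[-.516,.857],3),'l',round(x[:2]@[.857,.516],3),round(x[2],3))
save(p,'w6.png')
q=(abs(P[...,2]-.021)<.004)&(abs(l-.459)<.075)&(f<.03)&(f>-.16);r=cv2.minAreaRect(P[q][:,:2].astype(np.float32));print('tray',r)
E
```

```text
t 50.0 l 0.4603 fwd -0.1735 z 0.1421 F lfz [0.1 0.8 0.4] w 0.0501 q [ 0.08  0.31  1.8  -0.72  0.87 -0.02] rot [3.118 0.609 2.091]
1324 f [-0.103 -0.01 ] l [0.443 0.479] zmax 0.043
plug_knob 0.67 276 210 fwd -0.097 l 0.462 0.039
plug_tip 0.91 276 242 fwd -0.022 l 0.462 0.026
tray ((0.6305338740348816, -0.15245816111564636), (0.12032797932624817, 0.16423745453357697), 31.431615829467773)
```

View pics/w6.png

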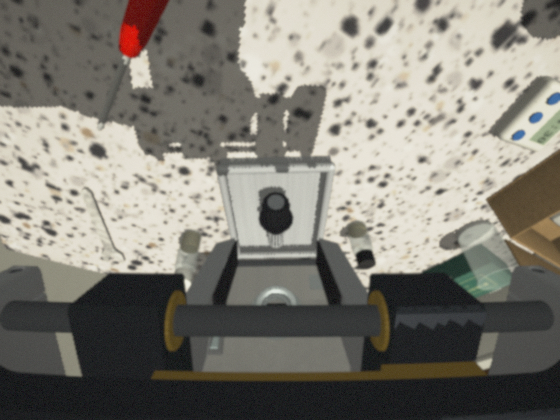

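The wrist view shows the plug lying in the tray at (276,215), the tray under the port, and the vials and spanner undisturbed. Next I check how much margin the port has over the tray.

```bash
python3 - <<'E'
from h import *
def an(P,n):
    f=-.517-(P[...,0]*-.516+P[...,1]*.857);l=P[...,0]*.857+P[...,1]*.516;r=np.hypot(l-.4605,P[...,2]-.095)
    for a,b in ((17,20.5),(21,24.5)):
        k=(r>a/1e3)&(r<b/1e3)&(f>-.015)&(f<.02)
        if k.sum()>5: print(n,'ring',a,k.sum(),np.round(np.percentile(f[k],[5,25,50,75]),4))
    k=(r>.03)&(abs(l-.46)<.08)&(P[...,2]>.04)&(P[...,2]<.17)&(f>.02)&(f<.05)
    print(n,'face',k.sum(),np.round(np.percentile(f[k],[10,50,90]),4) if k.sum() else 0)
    t=(abs(P[...,2]-.021)<.003)&(abs(l-.46)<.03)&(f<-.11)&(f>-.17)
    print(n,'rim',t.sum(),np.round(np.percentile(f[t],[2,98]),4) if t.sum() else 0)
T=pose()
for c in ('wrist','side','scene'): an(cloud(camera(c),T),c)
for n in ('w2','scene','side'): an(np.load(n+'.npy'),n+'0')
E
```

```text
wrist ring 17 186 [0.0049 0.0057 0.0065 0.0097]
wrist ring 21 117 [0.0046 0.0052 0.0057 0.0061]
wrist face 6763 [0.0357 0.0374 0.0386]
wrist rim 474 [-0.1427 -0.1342]
side ring 17 21 [0.0046 0.0049 0.0057 0.0069]
side ring 21 108 [0.005  0.0082 0.0126 0.0167]
side face 305 [0.0284 0.0346 0.0355]
side rim 37 [-0.1434 -0.1355]
scene face 118 [0.0229 0.0283 0.0343]
scene rim 75 [-0.1425 -0.134 ]
w20 ring 17 110 [-0.0005  0.0007  0.0019  0.0052]
w20 ring 21 198 [0.0044 0.0057 0.0085 0.0139]
w20 face 3658 [0.0312 0.037  0.0382]
w20 rim 252 [-0.1426 -0.1344]
scene0 ring 17 29 [-0.0143 -0.0119 -0.0077 -0.0046]
scene0 ring 21 11 [-0.0005  0.0003  0.0007  0.0019]
scene0 face 119 [0.0229 0.0281 0.0343]
scene0 rim 0 0
side0 ring 17 36 [-0.0035  0.0007  0.0028  0.0064]
side0 ring 21 97 [0.0051 0.008  0.0126 0.0158]
side0 face 298 [0.0282 0.0347 0.0355]
side0 rim 0 0
```

```bash
python3 -c "
from station import *
print(hand_in())"
```

```text
the job is handed in; nothing more can be done
None
```

The tray is flat under the port and the unscrewed strainer plug lies in it. I handed the job in at about 50 s with no verdict returned; by my measurement the port is about 66 mm from the tray's centre, against a limit of 70 mm. The jog had no tilt, so I leaned the gripper by pushing against the arm's reach limit, and I unscrewed the plug by rolling the knob with one finger at up to about 85 N on the wrist.

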